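Build up the flat test cell with the sound plate and scrap the odd ones

ROBOT

A 6-joint arm with a two-finger parallel gripper is mounted at the origin on the work surface. World frame = base frame: x ahead of the robot, y to its left, z up, the work surface at z = 0. Lengths are in m, angles in rad, forces in N, time in s.
With the tool pointing down it reaches from about 0.25 to 0.85 m from the base axis. Payload 12.5 kg.
Tool frame: the origin (TCP) lies between the finger pads; the fingertips stand 17 mm ahead of it and the grasp point (between the pads) lies 2 mm behind it; z points along the fingers, y is the line along which they close (so a half turn about z gives the same grasp; the last joint's range is limited). The gripper opens to 93 mm and grips with 3 to 60 N. Pads are 15 mm wide; open, the fingers measure 128 mm over their backs; the gripper's body (75 mm by 188 mm) begins 65 mm behind the grasp point.
Start: joints at [1.16, 0.351, 1.652, -0, 1.139, -0.085], TCP at [0.176, 0.521, 0.236] pointing down, gripper open.
Joint ranges: [-2.75, 2.75], [-0.79, 2.1], [0.01, 2.65], [-1.57, 4.71], [0.07, 3.14], [-2.87, 2.87]. Speed limits (rad/s): [2.22, 2.22, 2.79, 3.14, 3.14, 3.14].

INTERFACE

Orientations are given as a unit quaternion [w, x, y, z].
In Python, from bench import bot gives the robot as it stands.
- The arm moves only by the shell command python3 -m handwheel 'ROWS' [FORCE]. ROWS is JSON, a list of rows, each an object with "translation": the shift along the tool's x, y, z in cm, a list of three; "twist": the turn about the tool's z in degrees; "grip": the finger opening in cm, from 0 to 9.3. A call has 1 to 12 rows; each row shifts and turns the commanded pose from where the row before left it, along the tool's axes as they then stand; what a row does not reach is not made up. A row lasts 1/12 s, in which the tool goes at most 41.7 mm and 7.16 degrees, less where a joint would pass 70% of its speed; a pose out of reach is approached as far as the arm can. A call with a gripper value outside its range is refused whole. The fingers move at their own pace and stop on an object; FORCE is the grip in N (left out, the last holds). Time passes only in rows, so rows that do not move let the fingers close. It gives the time, the measured TCP pose, the force, the opening and the grip force at its end, in the units of the state.
- bot.read_state(): the state, without advancing time (a new reading comes with each control period).
- bot.camera(name): name is "side" or "top" or "wrist"; returns (picture, depth): 384x512x3 uint8, red, green, blue; 384x512 float32, m along the optical axis (not along the pixel's ray), 0 where there is no reading.
- bot.camera_params(name): a dict with "fov_y" (degrees; the focal length in pixels is half the picture's height over the tangent of half this angle, whatever the lens; pixels are square), "cx", "cy" (the principal point, pixels), "extrinsics" (4x4, takes a point from camera to world coordinates). Camera axes: x right, y up, looking along -z (the intrinsics and any distortion apply to the point x, -y, -z); pixel columns grow to the right and rows downward; lengths in m; the calibration is good to about 2 mm. The wrist camera is an equidistant fisheye: a pixel r from the principal point sees the ray r / f radians off the axis. A picture is of the moment at which its call begins: read the wrist's pose just before it. camera_params takes no time and is no camera call; for the wrist camera it gives the pose at the moment of the call.
- bot.job_done(): hands the job in; it is judged then, once.
Trained networks look in the newest picture that a camera, given by its name, has taken for a name from the list of things; names that differ only in an ending like _2 or _b are one class to them, and where a whole thing is asked for, a point or a joint stands for the part that bears it (a point fixed in the world has none). Each returns a list of dicts, best first, with "p" (0 to 1); they miss things now and then, are a little off and sometimes report something else, mostly with a low value. They report only what shows in the picture. A call takes as long as a camera call. They do not tell look-alikes from the thing itself.
- bot.find_in(camera, thing): "rect" ([left, top, right, bottom] in pixels, round what is visible of it).
The state is a dict: "clock": time; "q": joint angles; "qvel": joint speeds; "joint_torque": joint torques, N m; "tcp_pos": TCP position; "tool_rot": TCP orientation; "wrist_force": force on the tool from outside, world axes, zero at the start; "torque": the same for the moment, N m; "finger_gap": finger opening in m; "grasp_force": force on a finger pad.
Only numpy, scipy, OpenCV 4.12 (cv2) and the standard library are available. Lean on these libraries where they do the work, as an engineer would, in place of code of your own. Each camera call takes 0.05 s, during which the arm holds its last target. There are 200 camera calls.

TASK

Three copper plates lie on the lab bench: scrap the two odd ones (one notched at a corner, one too short) into the white tray, and lay the one complete plate flat on the black cell base with its edges flush with the base all round. Then set the black clamp cap, rib up, on that plate, flush with it and the base in the same way. Leave the other things on the bench where they are.

Things in the scene. Friction and masses are not known exactly. Their poses are not given: they have to be found in the camera images.
- cell: base of the flat test cell, fixed to the bench: black plastic block, 70 mm along x, 50 mm along y, flat top 35 mm above the bench; a foot 6 mm high and 30 mm wide sticks out 20 mm beyond each short side (at its +x and -x ends). Origin at the centre of its underside, z up (the top is at z = 35 mm of its frame)
- plate_full: the sound copper plate, a complete rectangle 70 mm (x) by 50 mm (y), 8 mm thick, about 0.25 kg, lying flat on the bench at any yaw within about 40 degrees of its long side pointing away from the robot. Origin at the centre of its underside, z up
- plate_notched: odd copper plate, 70 mm (x) by 50 mm (y), 8 mm thick like the sound one, but with a rectangular notch out of its +x +y corner, 22 mm long (x) by 22 mm (y). Lies flat. Origin at the underside, at the centre of the uncut 70 by 50 outline, z up
- plate_short: odd copper plate, too short: 46 mm (x) by 50 mm (y), 8 mm thick. Lies flat. Origin at the centre of its underside, z up
- cap: clamp cap of the cell, black plastic: slab 70 mm (x) by 50 mm (y), 12 mm thick, with a grip rib on top along x in its middle, 60 mm long, 16 mm wide, rising from 12 to 40 mm; about 0.15 kg, stands upright on its slab. Origin at the centre of its underside, z up
- tray: white open scrap tray, fixed to the bench, outside 190 mm (x) by 140 mm (y), 20 mm tall, walls and floor 4 mm thick; both odd plates fit side by side along its x. Origin at the centre of its underside, z up
- vial: closed clear vial with a white cap, 28 mm across, 55 mm tall; bystander; origin at the centre of its underside
- pot: closed white sample pot, 40 mm across, 42 mm tall; bystander; origin at the centre of its underside
- stopper: black rubber stopper standing on its wide end, 38 mm across below, 30 mm across on top, 30 mm tall; bystander; origin at the centre of its underside
- beaker: empty glass beaker, 64 mm across, 68 mm tall, on the far side of the plates; bystander; origin at the centre of its underside
- weight: small brass weight, upright cylinder 28 mm across, 28 mm tall; bystander; origin at the centre of its underside
- marker: blue flat-sided marker pen lying on the far side of the plates, 120 mm long (x), 16 mm wide and high; bystander; origin at the centre of its underside
Not all that is in view belongs to the job. What is shaped like the plate_full but green is not meant. What is shaped like the plate_short but purple is not meant.

How it is judged:
By the outcome, as a careful person would: the job done as asked, in the order asked, and still so for the second after the job is handed in, with the robot touching nothing.
It also fails if it takes over 72 s, if anything falls off the work surface, if the arm or the gripper's body presses on something with over 40 N, if the wrist force passes 120 N, or if a joint passes its speed limit or range.

## Working session

There is one attempt and no reset: what is moved stays moved. The work goes in short steps, Python scripts to look and compute and a shell command to move; the robot and the scene stay as the last step left them, time stands still between calls to the robot, and variables do not carry over. Pictures are saved under pics/ and viewed, at most 13 in all, crops included, and the job is handed in when it is done.

```bash
mkdir -p pics; ls
cat > h.py <<'E'
import numpy as np, cv2
from bench import bot
def K(n):
    p=bot.camera_params(n); return 192/np.tan(np.radians(p['fov_y']/2)),p['cx'],p['cy'],np.array(p['extrinsics'])
def cloud(n,d):
    f,cx,cy,E=K(n); v,u=np.mgrid[0:384,0:512]; P=np.stack([(u-cx)/f*d,-(v-cy)/f*d,-d],-1)
    return P@E[:3,:3].T+E[:3,3]
def ray(n,u,v,z):
    f,cx,cy,E=K(n); u=np.asarray(u,float);v=np.asarray(v,float)
    r=np.stack([(u-cx)/f,-(v-cy)/f,-np.ones_like(u)],-1)@E[:3,:3].T
    return E[:3,3]+r*((z-E[2,3])/r[...,2])[...,None]
def save(n,img): cv2.imwrite('pics/'+n,img[...,::-1])
E
python3 - <<'E'
from h import *
import pickle
for n in ['top','side']:
    im,d=bot.camera(n); np.savez(n+'0.npz',im=im,d=d); save(n+'0.png',im)
    print(n,bot.camera_params(n))
    for t in ['cell','plate_full','plate_notched','plate_short','cap','tray','vial','pot','stopper','beaker','weight','marker']:
        print(t,[(np.round(r['rect']).astype(int).tolist(),round(r['p'],2)) for r in bot.find_in(n,t)][:4])
s=bot.read_state();print(s)
E
```

```text
pics
top {'fov_y': 47.94643266646386, 'cx': 254.73808954331588, 'cy': 185.18817753417233, 'extrinsics': array([[-3.03621903e-03,  9.94186994e-01, -1.07624356e-01,
         4.29387217e-01],
       [-9.99679957e-01, -3.14617832e-04,  2.52959316e-02,
         1.38013938e-02],
       [ 2.51150257e-02,  1.07666716e-01,  9.93869767e-01,
         1.10315085e+00],
       [ 0.00000000e+00,  0.00000000e+00,  0.00000000e+00,
         1.00000000e+00]])}
cell [([362, 183, 391, 223], 0.58)]
plate_full [([210, 252, 242, 277], 0.96), ([213, 199, 239, 234], 0.63)]
plate_notched [([166, 216, 193, 240], 0.9)]
plate_short [([217, 159, 238, 184], 0.7), ([214, 105, 236, 135], 0.48)]
cap [([256, 153, 278, 184], 0.9), ([216, 202, 238, 235], 0.25)]
tray [([82, 166, 148, 243], 0.74)]
vial [([314, 156, 328, 172], 0.62)]
pot [([268, 212, 281, 230], 0.65)]
stopper [([312, 159, 332, 170], 0.17)]
beaker [([213, 103, 240, 132], 0.94), ([172, 163, 190, 178], 0.17)]
weight [([313, 218, 324, 229], 0.55)]
marker [([157, 102, 165, 148], 0.84)]
side {'fov_y': 52.280238117580886, 'cx': 253.4347385350438, 'cy': 195.1114059
[... 866 characters left out ...]
: array([ 1.16042756e+00,  3.50706095e-01,  1.65177102e+00,  8.05704426e-06,
        1.13910686e+00, -8.46151868e-02]), 'qvel': array([-2.26927311e-05, -6.06541587e-04,  1.02159119e-03, -3.06092564e-04,
        6.18294165e-04,  2.09474650e-04]), 'joint_torque': array([ 6.33240343e-04, -4.97241819e+01, -2.85481757e+01,  6.99848193e-02,
        2.21259717e-02,  5.34071023e-05]), 'tcp_pos': array([0.17599363, 0.5210797 , 0.23564025]), 'tool_rot': array([-2.48408217e-06,  1.62159254e-01,  9.86764600e-01,  5.10489303e-06]), 'wrist_force': array([ 0.02898243,  0.73260624, -0.06917946]), 'torque': array([ 0.00504592, -0.02110487,  0.0109345 ]), 'grasp_force': 0.0, 'finger_gap': 0.09282727722657859}
```

View pics/top0.png

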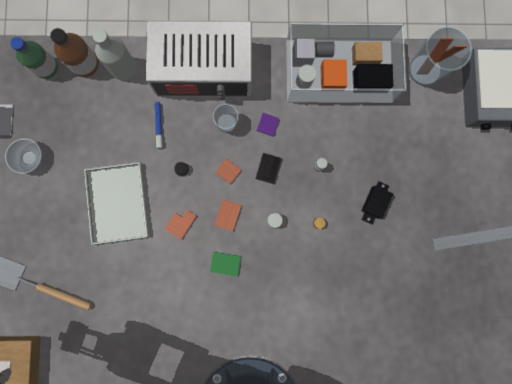

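View pics/side0.png

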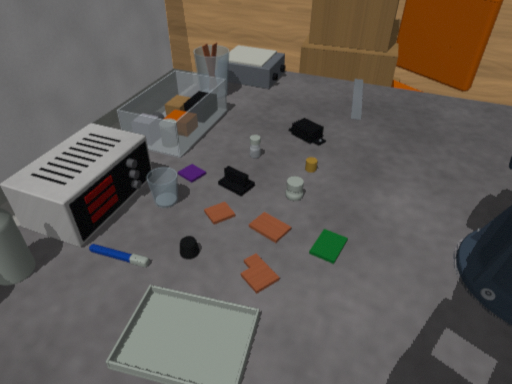

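Top view: copper pieces are at (181,224), notched; (228,215), a full rectangle; and (228,172), short. Look-alikes are green (226,264) and purple (268,124). The cap is at (268,168), the cell with its feet at (377,202) and the tray at (117,203). I'll confirm these in one enlarged crop and measure them.

```bash
cat > m.py <<'E'
from h import *
def blob(mask,uv):
    n,l,s,c=cv2.connectedComponentsWithStats(mask.astype(np.uint8)); i=np.argmin([np.hypot(*(c[k]-uv))+(s[k,4]<40)*1e4+(k==0)*1e5 for k in range(n)])
    return l==i
def rect(P):  # world xy contour -> centre, size (long, short), yaw of long side
    (c,s,a)=cv2.minAreaRect((P[:,:2]*1000).astype(np.float32))
    if s[0]<s[1]: s=(s[1],s[0]); a+=90
    return np.round(c,1),np.round(s,1),round((a+90)%180-90,1)
E
python3 - <<'E'
from m import *
z={n:np.load(n+'0.npz') for n in ['top','side']}
pts={'top':dict(notched=(181,224),full=(228,215),short=(228,172),cap=(268,168),cell=(377,202),tray=(117,203)),
'side':dict(notched=(260,273),full=(270,227),short=(220,213),cap=(237,182),cell=(308,131),tray=(187,340))}
for n in z:
    im,d=z[n]['im'].astype(int),z[n]['d']; C=cloud(n,d)
    R,G,B=im[...,0],im[...,1],im[...,2]
    for k,uv in pts[n].items():
        m=(R>1.5*B)&(R>90) if k in('notched','full','short') else (im.max(-1)<45) if k in('cap','cell') else (im.min(-1)>130)&(C[...,2]<.04)
        b=blob(m,uv); v,u=np.where(b); 
        zz=np.percentile(C[b][:,2],[10,50,95]); zt=dict(cap=.012,cell=.035,tray=.02).get(k,.008)
        print(n,k,len(u),'z',np.round(zz*1000,1),'ray@z',*rect(ray(n,u,v,zt)),'cloud',*rect(C[b]))
im=z['top']['im'][95:285,75:405]; save('crop.png',cv2.resize(im,None,fx=2.4,fy=2.4,interpolation=cv2.INTER_CUBIC))
E
```

```text
top notched 487 z [ 4.3  7.  10.6] ray@z [455. 174.] [69.7 50.7] -32.0 cloud [455.1 174.7] [69.8 50.3] -31.8
top full 552 z [ 4.   7.  10.1] ray@z [473.1  54.9] [69.4 50.6] -18.4 cloud [469.   41.8] [78.  70.1] 71.7
top short 354 z [ 3.7  6.7 10.2] ray@z [585.1  54.6] [50.5 45.7] 52.9 cloud [585.8  54.7] [50.6 46.6] 52.8
top cap 461 z [ 8.8 12.6 40.7] ray@z [591.6 -49.2] [66.4 46.1] -15.6 cloud [524.3 -30.3] [206.7  46. ] -15.6
top cell 739 z [ 6. 33. 37.] ray@z [ 500.5 -317.4] [105.1  55.6] -25.1 cloud [ 453.2 -184.8] [389.2  92.3] -69.8
top tray 3871 z [ 0.5  3.4 18.9] ray@z [504.2 335.1] [191.5 140. ] 7.5 cloud [506.4 339.1] [196.8 147.6] 7.6
side notched 852 z [4.7 6.3 8.1] ray@z [454.6 177.6] [74.1 53.2] -32.3 cloud [367.1 355.3] [502.8  64.9] -65.5
side full 687 z [4.3 6.3 7.9] ray@z [473.3  59.2] [71.9 55.7] -18.3 cloud [409.3 308.1] [618.9  82.7] -75.6
side short 422 z [3.2 6.1 7.7] ray@z [583.7  59.1] [52.7 52.6] -37.3 cloud [436.5 301.9] [655.   61.2] -58.7
side cap 618 z [ 6.8 13.6 38.6] ray@z [597.8 -49.7] [95.6 68.9] -15.8 cloud [431.2 253.6] [737.2  81.5] -61.7
side cell 604 z [ 4.  26.3 34.2] ray@z [ 490.  -288.7] [120.1  87.9] -27.2 cloud [380.2 112. ] [982.  98.] -74.1
side tray 8580 z [1.5 2.7 4.4] ray@z [497.8 332.8] [174.7 132.9] 7.7 cloud [502.7 329.6] [183.6 126.5] 8.0
```

View pics/crop.png

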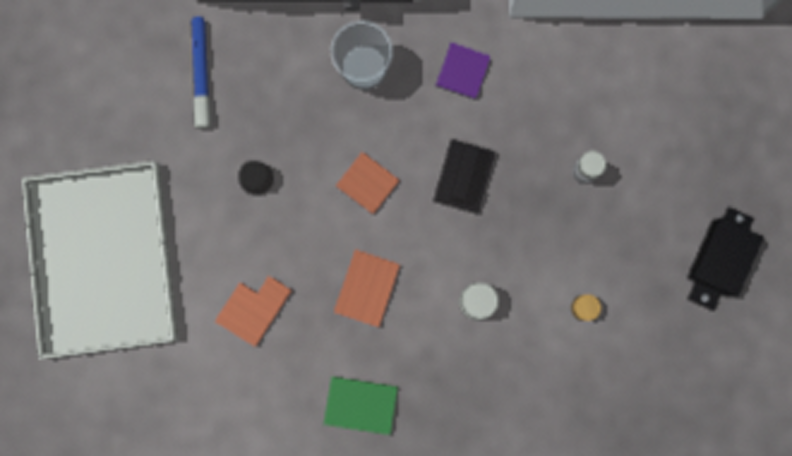

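The crop shows one notched copper plate (crop 254,312; missing its far-left, +x+y, corner), the complete rectangle (367,288) and the short one (369,183). Green (362,405) and purple (463,70) are decoys. Heights from both views come out at about 7–8 mm. I'll take the notched plate first.

```bash
cat > plan.py <<'E'
import sys,numpy as np
from bench import bot
from scipy.spatial.transform import Rotation as Ro
def go(x,y,z,yaw,s=None):   # mm, yaw of tool y (deg)
    s=s or bot.read_state(); q=s['tool_rot']; R=Ro.from_quat([q[1],q[2],q[3],q[0]]).as_matrix()
    cur=np.degrees(np.arctan2(R[1,1],R[0,1])); tw=(cur-yaw+90)%180-90
    R2=R@Ro.from_euler('z',tw,degrees=True).as_matrix()
    d=R2.T@(np.array([x,y,z])/10-s['tcp_pos']*100)
    print('t',round(s['clock'],2),'tcp',np.round(s['tcp_pos']*1000,1),'yaw',round(cur,2),'tilt',np.round(R[:2,2],4),'q6',round(s['q'][5],2),'gap',round(s['finger_gap']*1000,1),'F',np.round(s['wrist_force'],1),'| TWIST',round(tw,2),'TRANS',np.round(d,2))
if __name__=='__main__': go(*map(float,sys.argv[1:5]))
E
python3 plan.py 448.2 178.2 60 58
```

```text
t 1.3 tcp [176.  521.1 235.6] yaw 71.34 tilt [-0.  0.] q6 -0.08 gap 92.8 F [ 0.   0.7 -0.1] | TWIST 13.34 TRANS [-41.25 -14.65  17.56]
```

```bash
python3 -m handwheel '[{"translation":[0,0,0],"twist":6.67,"grip":7.5},{"translation":[0,0,0],"twist":6.67,"grip":7.5},{"translation":[-2,-0.7,0.5],"twist":0,"grip":7.5},{"translation":[-3.2,-1.2,1.2],"twist":0,"grip":7.5},{"translation":[-3.2,-1.2,1.2],"twist":0,"grip":7.5},{"translation":[-3.2,-1.2,1.2],"twist":0,"grip":7.5},{"translation":[-3.2,-1.2,1.2],"twist":0,"grip":7.5},{"translation":[-3.2,-1.2,1.2],"twist":0,"grip":7.5},{"translation":[-3.2,-1.2,1.2],"twist":0,"grip":7.5},{"translation":[-3.2,-1.2,1.2],"twist":0,"grip":7.5},{"translation":[-3.2,-1.2,1.2],"twist":0,"grip":7.5},{"translation":[-3.2,-1.2,1.2],"twist":0,"grip":7.5}]' 20; python3 plan.py 448.2 178.2 60 58
```

```text
clock: 2.3
tcp_pos: [0.3771, 0.2589, 0.1223]
tool_rot: [0.0, 0.276, 0.961, 0.0]
wrist_force: [-0.2, -0.1, 0.8]
finger_gap: 0.0748
grasp_force: 0.0
t 2.3 tcp [377.1 258.9 122.3] yaw 58.0 tilt [0.0006 0.0003] q6 -0.51 gap 74.8 F [-0.2 -0.1  0.8] | TWIST -0.0 TRANS [-10.3   -3.08   6.23]
```

```bash
python3 -m handwheel '[{"translation":[-3,-0.9,1.8],"twist":0,"grip":7.5},{"translation":[-3,-0.9,1.8],"twist":0,"grip":7.5},{"translation":[-3,-0.9,1.8],"twist":0,"grip":7.5},{"translation":[-1.3,-0.38,0.8],"twist":0,"grip":7.5},{"translation":[0,0,0],"twist":0,"grip":7.5},{"translation":[0,0,0],"twist":0,"grip":7.5}]'; python3 plan.py 448.2 178.2 20 58
python3 - <<'E'
from h import *
im,d=bot.camera('wrist'); save('w1.png',im); np.savez('w1.npz',im=im,d=d); print(bot.camera_params('wrist'))
E
```

```text
clock: 2.8
tcp_pos: [0.4471, 0.1793, 0.0604]
tool_rot: [-0.0, 0.276, 0.961, -0.0]
wrist_force: [-0.2, -0.2, 0.9]
finger_gap: 0.0751
grasp_force: 0.0
t 2.8 tcp [447.1 179.3  60.4] yaw 57.91 tilt [-0.0009 -0.0002] q6 -0.73 gap 75.1 F [-0.2 -0.2  0.9] | TWIST -0.09 TRANS [-0.15 -0.04  4.04]
{'fov_y': 65.70646984690485, 'cx': 255.42084387462978, 'cy': 193.7840239519833, 'extrinsics': array([[ 0.52999875, -0.8109437 , -0.24793476,  0.37871342],
       [ 0.84799726,  0.50732237,  0.15337748,  0.22168763],
       [ 0.00140235, -0.29153787,  0.95655826,  0.20904539],
       [ 0.        ,  0.        ,  0.        ,  1.        ]])}
```

View pics/w1.png

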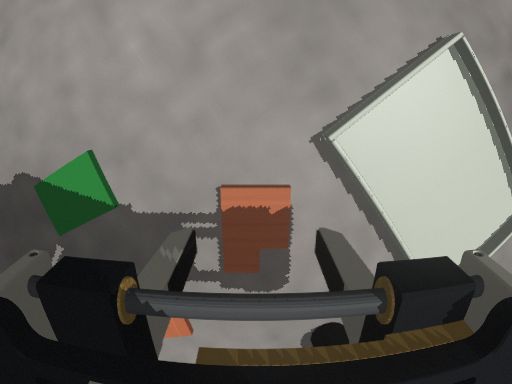

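The wrist view shows the notched plate (220–290, 185–272) squarely between the fingers, with the notch at its lower right. The grasp line sits clear of the notch, so I'll descend and close.

```bash
python3 -m handwheel '[{"translation":[-0.15,-0.04,2],"twist":0,"grip":7.5},{"translation":[0,0,1.5],"twist":0,"grip":7.5},{"translation":[0,0,0.55],"twist":0,"grip":7.5},{"translation":[0,0,0],"twist":0,"grip":4},{"translation":[0,0,0],"twist":0,"grip":4},{"translation":[0,0,0],"twist":0,"grip":4},{"translation":[0,0,0],"twist":0,"grip":4},{"translation":[0,0,0],"twist":0,"grip":4},{"translation":[0,0,0],"twist":0,"grip":4},{"translation":[0,0,0],"twist":0,"grip":4}]' 30; python3 plan.py 448.2 178.2 20 58
```

```text
clock: 3.68
tcp_pos: [0.4487, 0.1787, 0.0209]
tool_rot: [0.0, 0.276, 0.961, 0.0]
wrist_force: [-1.8, 1.3, 8.0]
finger_gap: 0.0494
grasp_force: 30.0
t 3.68 tcp [448.7 178.7  20.9] yaw 57.98 tilt [0.0009 0.0005] q6 -0.73 gap 49.4 F [-1.8  1.3  8. ] | TWIST -0.02 TRANS [ 0.01 -0.07  0.09]
```

```bash
python3 -m handwheel '[{"translation":[0,0,-1],"twist":0,"grip":4},{"translation":[0,0,-2],"twist":0,"grip":4},{"translation":[0,0,-3],"twist":0,"grip":4},{"translation":[0,0,0],"twist":-6.5,"grip":4},{"translation":[0,0,0],"twist":-6.6,"grip":4},{"translation":[0,0,0],"twist":-6.6,"grip":4},{"translation":[0,0,0],"twist":-6.6,"grip":4},{"translation":[0,0,0],"twist":-6.6,"grip":4},{"translation":[0,0,0],"twist":-6.6,"grip":4},{"translation":[0,0,0],"twist":0,"grip":4}]'; python3 plan.py 540.7 339.8 80 97.5
```

```text
clock: 4.52
tcp_pos: [0.4482, 0.1784, 0.0807]
tool_rot: [0.0, -0.068, 0.998, -0.0]
wrist_force: [0.3, 0.5, -2.5]
finger_gap: 0.0494
grasp_force: 30.0
t 4.52 tcp [448.2 178.4  80.7] yaw 97.79 tilt [ 0.0001 -0.    ] q6 -1.42 gap 49.4 F [ 0.3  0.5 -2.5] | TWIST 0.29 TRANS [-11.27  14.8    0.07]
```

```bash
python3 -m handwheel '[{"translation":[-1.2,1.6,0],"twist":0.3,"grip":4},{"translation":[-1.9,2.5,0],"twist":0,"grip":4},{"translation":[-1.9,2.5,0],"twist":0,"grip":4},{"translation":[-1.9,2.5,0],"twist":0,"grip":4},{"translation":[-1.9,2.5,0],"twist":0,"grip":4},{"translation":[-1.6,2.1,0],"twist":0,"grip":4},{"translation":[-0.87,1.1,0],"twist":0,"grip":4},{"translation":[0,0,1.5],"twist":0,"grip":4},{"translation":[0,0,2],"twist":0,"grip":4},{"translation":[0,0,1.2],"twist":0,"grip":4},{"translation":[0,0,0.5],"twist":0,"grip":4},{"translation":[0,0,0],"twist":0,"grip":4}]'; python3 plan.py 540.7 339.8 26 97.5
```

```text
clock: 5.52
tcp_pos: [0.5408, 0.3389, 0.0271]
tool_rot: [-0.001, -0.062, 0.998, -0.0]
wrist_force: [0.6, 0.7, -1.1]
finger_gap: 0.0493
grasp_force: 30.0
t 5.52 tcp [540.8 338.9  27.1] yaw 97.09 tilt [-0.002  -0.0011] q6 -1.21 gap 49.3 F [ 0.6  0.7 -1.1] | TWIST -0.41 TRANS [0.   0.09 0.11]
```

```bash
python3 -m handwheel '[{"translation":[0,0,0.15],"twist":0,"grip":4},{"translation":[0,0,0],"twist":0,"grip":7},{"translation":[0,0,0],"twist":0,"grip":7},{"translation":[0,0,0],"twist":0,"grip":7},{"translation":[0,0,-1.5],"twist":0,"grip":7},{"translation":[0,0,-3],"twist":0,"grip":7.5},{"translation":[0,0,-3],"twist":0,"grip":7.5},{"translation":[0,0,0],"twist":0,"grip":7.5}]'; python3 plan.py 585.1 54.6 60 52.9
```

```text
clock: 6.18
tcp_pos: [0.5441, 0.3409, 0.1089]
tool_rot: [0.004, -0.063, 0.998, 0.002]
wrist_force: [0.2, 0.6, 0.9]
finger_gap: 0.0747
grasp_force: 0.0
t 6.18 tcp [544.1 340.9 108.9] yaw 97.19 tilt [0.0083 0.0044] q6 -1.21 gap 74.7 F [0.2 0.6 0.9] | TWIST 44.29 TRANS [-20.52 -20.41   4.8 ]
```

```bash
python3 -m handwheel '[{"translation":[0,0,0],"twist":6.33,"grip":7.5},{"translation":[0,0,0],"twist":6.33,"grip":7.5},{"translation":[0,0,0],"twist":6.33,"grip":7.5},{"translation":[0,0,0],"twist":6.33,"grip":7.5},{"translation":[0,0,0],"twist":6.33,"grip":7.5},{"translation":[0,0,0],"twist":6.33,"grip":7.5},{"translation":[0,0,0],"twist":6.33,"grip":7.5},{"translation":[-1.5,-1.5,0],"twist":0,"grip":7.5},{"translation":[-2.3,-2.3,0],"twist":0,"grip":7.5},{"translation":[-2.3,-2.3,0],"twist":0,"grip":7.5},{"translation":[-2.3,-2.3,0],"twist":0,"grip":7.5},{"translation":[-2.3,-2.3,0],"twist":0,"grip":7.5}]';python3 -m handwheel '[{"translation":[-2.3,-2.3,0],"twist":0,"grip":7.5},{"translation":[-2.3,-2.3,0],"twist":0,"grip":7.5},{"translation":[-2.3,-2.3,1],"twist":0,"grip":7.5},{"translation":[-1.8,-1.8,1.5],"twist":0,"grip":7.5},{"translation":[-1,-1,2],"twist":0,"grip":7.5},{"translation":[0,0,0],"twist":0,"grip":7.5},{"translation":[0,0,0],"twist":0,"grip":7.5}]'; python3 plan.py 585.1 54.6 20 52.9
```

```text
clock: 7.18
tcp_pos: [0.5625, 0.1883, 0.1028]
tool_rot: [0.001, 0.318, 0.948, 0.0]
wrist_force: [0.1, -0.6, -0.4]
finger_gap: 0.075
grasp_force: 0.0
clock: 7.77
tcp_pos: [0.5809, 0.0533, 0.057]
tool_rot: [-0.0, 0.319, 0.948, -0.0]
wrist_force: [0.3, 0.5, 0.3]
finger_gap: 0.0746
grasp_force: 0.0
t 7.77 tcp [580.9  53.3  57. ] yaw 52.8 tilt [-0.0007  0.0001] q6 -0.91 gap 74.6 F [0.3 0.5 0.3] | TWIST -0.1 TRANS [-0.26  0.35  3.7 ]
```

```bash
python3 -m handwheel '[{"translation":[-0.26,0.35,1.5],"twist":0,"grip":7.5},{"translation":[0,0,1.5],"twist":0,"grip":7.5},{"translation":[0,0,0.65],"twist":0,"grip":7.5},{"translation":[0,0,0],"twist":0,"grip":4},{"translation":[0,0,0],"twist":0,"grip":4},{"translation":[0,0,0],"twist":0,"grip":4},{"translation":[0,0,0],"twist":0,"grip":4},{"translation":[0,0,0],"twist":0,"grip":4},{"translation":[0,0,-1],"twist":0,"grip":4},{"translation":[0,0,-2.5],"twist":0,"grip":4},{"translation":[0,0,-3],"twist":0,"grip":4},{"translation":[0,0,0],"twist":0,"grip":4}]' 30; python3 plan.py 459.4 329.1 85 97.5
```

```text
clock: 8.77
tcp_pos: [0.5878, 0.0549, 0.0908]
tool_rot: [0.003, 0.318, 0.948, 0.001]
wrist_force: [0.9, 0.0, 0.5]
finger_gap: 0.0489
grasp_force: 30.0
t 8.77 tcp [587.8  54.9  90.8] yaw 52.88 tilt [0.0074 0.0001] q6 -0.91 gap 48.9 F [0.9 0.  0.5] | TWIST -44.62 TRANS [ 9.15 28.86  0.48]
```

```bash
python3 -m handwheel '[{"translation":[0,0,0],"twist":-6.37,"grip":4},{"translation":[0,0,0],"twist":-6.37,"grip":4},{"translation":[0,0,0],"twist":-6.37,"grip":4},{"translation":[0,0,0],"twist":-6.37,"grip":4},{"translation":[0,0,0],"twist":-6.37,"grip":4},{"translation":[0,0,0],"twist":-6.37,"grip":4},{"translation":[0,0,0],"twist":-6.37,"grip":4},{"translation":[0.6,1.9,0],"twist":0,"grip":4},{"translation":[0.95,3,0],"twist":0,"grip":4},{"translation":[0.95,3,0],"twist":0,"grip":4},{"translation":[0.95,3,0],"twist":0,"grip":4},{"translation":[0.95,3,0],"twist":0,"grip":4}]';python3 -m handwheel '[{"translation":[0.95,3,0],"twist":0,"grip":4},{"translation":[0.95,3,0],"twist":0,"grip":4},{"translation":[0.95,3,0],"twist":0,"grip":4},{"translation":[0.95,3,0],"twist":0,"grip":4},{"translation":[0.6,1.9,0],"twist":0,"grip":4},{"translation":[0.3,1,0],"twist":0,"grip":4},{"translation":[0,0,0],"twist":0,"grip":4},{"translation":[0,0,0],"twist":0,"grip":4}]'; python3 plan.py 459.4 329.1 26 97.5
```

```text
clock: 9.77
tcp_pos: [0.5227, 0.188, 0.0855]
tool_rot: [0.0, -0.065, 0.998, -0.0]
wrist_force: [-1.2, 0.3, -1.4]
finger_gap: 0.0491
grasp_force: 30.0
clock: 10.43
tcp_pos: [0.4577, 0.3282, 0.0852]
tool_rot: [0.0, -0.065, 0.998, -0.0]
wrist_force: [0.1, -0.9, -0.7]
finger_gap: 0.0491
grasp_force: 30.0
t 10.43 tcp [457.7 328.2  85.2] yaw 97.51 tilt [ 0.0001 -0.0002] q6 -1.16 gap 49.1 F [ 0.1 -0.9 -0.7] | TWIST 0.01 TRANS [-0.18  0.07  5.92]
```

```bash
python3 -m handwheel '[{"translation":[-0.18,0.07,1.5],"twist":0,"grip":4},{"translation":[0,0,2.5],"twist":0,"grip":4},{"translation":[0,0,1.3],"twist":0,"grip":4},{"translation":[0,0,0.6],"twist":0,"grip":4},{"translation":[0,0,0.1],"twist":0,"grip":4},{"translation":[0,0,0],"twist":0,"grip":7},{"translation":[0,0,0],"twist":0,"grip":7},{"translation":[0,0,0],"twist":0,"grip":7},{"translation":[0,0,-1.5],"twist":0,"grip":7},{"translation":[0,0,-3],"twist":0,"grip":7.5},{"translation":[0,0,-3.5],"twist":0,"grip":7.5},{"translation":[0,0,0],"twist":0,"grip":7.5}]'; python3 plan.py 511 42 110 71.6
python3 - <<'E'
from h import *
im,d=bot.camera('wrist'); save('w2.png',im)
E
```

```text
clock: 11.43
tcp_pos: [0.4618, 0.3311, 0.1113]
tool_rot: [0.004, -0.065, 0.998, 0.002]
wrist_force: [1.1, 0.4, 1.2]
finger_gap: 0.0746
grasp_force: 0.0
t 11.43 tcp [461.8 331.1 111.3] yaw 97.48 tilt [0.0078 0.0047] q6 -1.16 gap 74.6 F [1.1 0.4 1.2] | TWIST 25.88 TRANS [-13.79 -25.88   0.04]
```

View pics/w2.png

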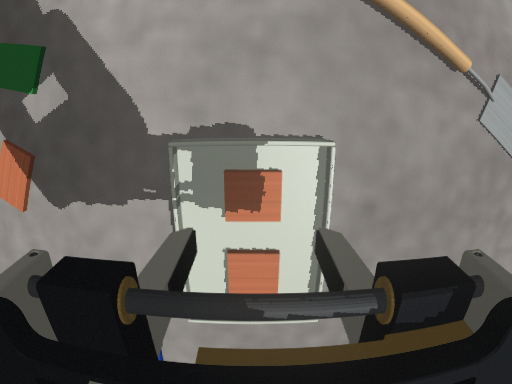

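Both odd plates lie flat in the tray, the short one at (253,195) and the notched one at (253,272). Next is the sound plate: go over it and measure.

```bash
python3 -m handwheel '[{"translation":[0,0,0],"twist":6.47,"grip":7.5},{"translation":[0,0,0],"twist":6.47,"grip":7.5},{"translation":[0,0,0],"twist":6.47,"grip":7.5},{"translation":[0,0,0],"twist":6.47,"grip":7.5},{"translation":[-0.9,-1.6,0],"twist":0,"grip":7.5},{"translation":[-1.5,-2.8,0],"twist":0,"grip":7.5},{"translation":[-1.5,-2.8,0],"twist":0,"grip":7.5},{"translation":[-1.5,-2.8,0],"twist":0,"grip":7.5},{"translation":[-1.5,-2.8,0],"twist":0,"grip":7.5},{"translation":[-1.5,-2.8,0],"twist":0,"grip":7.5},{"translation":[-1.5,-2.8,0],"twist":0,"grip":7.5},{"translation":[-1.5,-2.8,0],"twist":0,"grip":7.5}]';python3 -m handwheel '[{"translation":[-1.5,-2.8,0],"twist":0,"grip":7.5},{"translation":[-0.9,-1.9,0],"twist":0,"grip":7.5},{"translation":[0,0,0],"twist":0,"grip":7.5},{"translation":[0,0,0],"twist":0,"grip":7.5},{"translation":[0,0,0],"twist":0,"grip":7.5}]'; python3 plan.py 511 42 110 71.6
cat >> m.py <<'E'
def wray(u,v,z,E=None):  # fisheye pixel -> world at height z
    p=bot.camera_params('wrist'); f=192/np.tan(np.radians(p['fov_y']/2)); E=np.array(p['extrinsics']) if E is None else E
    a=np.asarray(u,float)-p['cx']; b=np.asarray(v,float)-p['cy']; r=np.hypot(a,b)+1e-9; t=r/f
    q=np.stack([np.sin(t)*a/r,-np.sin(t)*b/r,-np.cos(t)],-1)@E[:3,:3].T
    return E[:3,3]+q*((np.asarray(z)-E[2,3])/q[...,2])[...,None]
def wcloud(d):
    p=bot.camera_params('wrist'); f=192/np.tan(np.radians(p['fov_y']/2)); E=np.array(p['extrinsics'])
    v,u=np.mgrid[0:384,0:512]; a=u-p['cx'];b=v-p['cy'];r=np.hypot(a,b)+1e-9;t=r/f
    q=np.stack([np.tan(t)*a/r,-np.tan(t)*b/r,-np.ones_like(r)],-1)*d[...,None]
    return q@E[:3,:3].T+E[:3,3]
def grab(name):
    from plan import go
    s=bot.read_state(); im,d=bot.camera('wrist'); save(name+'.png',im); np.savez(name+'.npz',im=im,d=d,C=wcloud(d),tcp=s['tcp_pos'],rot=s['tool_rot']); return im.astype(int),d,s
E
python3 - <<'E'
from m import *
im,d,s=grab('wf1'); C=wcloud(d)
m=(im[...,0]>1.5*im[...,2])&(im[...,0]>60); m[240:]=0
b=blob(m,(255,150)); v,u=np.where(b); print(b.sum(),u.min(),u.max(),v.min(),v.max(),'z',np.percentile(C[b][:,2],[5,50,95])*1000)
print('ray',*rect(wray(u,v,.008)),'cloud',*rect(C[b]),s['tcp_pos'])
E
```

```text
clock: 12.48
tcp_pos: [0.5002, 0.0908, 0.1046]
tool_rot: [-0.0, 0.16, 0.987, -0.0]
wrist_force: [0.7, 0.2, 0.4]
finger_gap: 0.075
grasp_force: 0.0
clock: 12.9
tcp_pos: [0.5081, 0.0408, 0.1047]
tool_rot: [-0.0, 0.16, 0.987, 0.0]
wrist_force: [0.6, -0.6, 0.4]
finger_gap: 0.0751
grasp_force: 0.0
t 12.9 tcp [508.1  40.8 104.7] yaw 71.59 tilt [-0.0007  0.0002] q6 -1.26 gap 75.1 F [ 0.6 -0.6  0.4] | TWIST -0.01 TRANS [-0.24  0.21 -0.53]
4834 227 288 118 198 z [5.99199036 7.11239209 8.21881446]
ray [474.3  53.4] [68.7 50.4] -18.3 cloud [470.  55.] [79.3 52.2] -18.1 [0.50805294 0.04076597 0.10471874]
```

View pics/wf1.png

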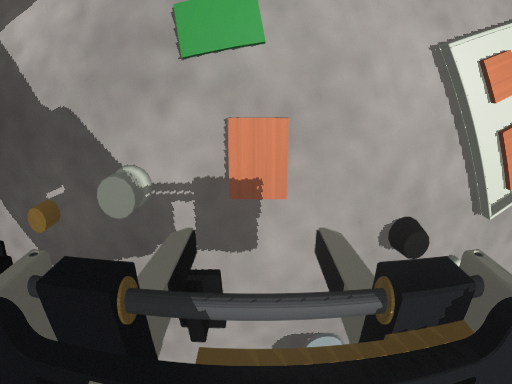

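The wrist view shows the sound plate, complete with four corners, at (227–288, 118–198). It measures 68.7×50.4 mm at 7 mm height, and agrees with the top camera within 1.5 mm. I'll squeeze it once, release, back off and look again. That centres it and reveals the wrist camera's bias.

```bash
python3 plan.py 474.3 53.4 20 71.7
```

```text
t 12.95 tcp [508.1  41.1 104.8] yaw 71.64 tilt [-0.0006  0.0002] q6 -1.26 gap 75.2 F [ 0.4 -0.5  0.5] | TWIST -0.06 TRANS [3.59 0.11 8.49]
```

```bash
python3 -m handwheel '[{"translation":[1.8,0.05,1],"twist":0,"grip":7.5},{"translation":[1.8,0.06,2],"twist":0,"grip":7.5},{"translation":[0,0,2],"twist":0,"grip":7.5},{"translation":[0,0,2],"twist":0,"grip":7.5},{"translation":[0,0,1],"twist":0,"grip":7.5},{"translation":[0,0,0.4],"twist":0,"grip":7.5},{"translation":[0,0,0],"twist":0,"grip":4},{"translation":[0,0,0],"twist":0,"grip":4},{"translation":[0,0,0],"twist":0,"grip":4},{"translation":[0,0,0],"twist":0,"grip":4},{"translation":[0,0,0],"twist":0,"grip":4},{"translation":[0,0,0],"twist":0,"grip":4}]' 15; python3 plan.py 474.3 53.4 20 71.7
python3 -m handwheel '[{"translation":[0,0,0],"twist":0,"grip":7.5},{"translation":[0,0,0],"twist":0,"grip":7.5},{"translation":[0,0,0],"twist":0,"grip":7.5},{"translation":[0,0,-1.4],"twist":0,"grip":7.5},{"translation":[0,0,-3],"twist":0,"grip":7.5},{"translation":[-1.8,0,-3],"twist":0,"grip":7.5},{"translation":[-1.8,0,-1],"twist":0,"grip":7.5},{"translation":[0,0,0],"twist":0,"grip":7.5},{"translation":[0,0,0],"twist":0,"grip":7.5},{"translation":[0,0,0],"twist":0,"grip":7.5}]'
python3 - <<'E'
from m import *
from plan import go
im,d,s=grab('wf2'); C=wcloud(d)
m=(im[...,0]>1.5*im[...,2])&(im[...,0]>60); m[240:]=0
b=blob(m,(255,150)); v,u=np.where(b); print(b.sum(),u.min(),u.max(),v.min(),v.max(),'z',np.percentile(C[b][:,2],[5,50,95])*1000)
r=rect(wray(u,v,.008)); print('ray',*r); go(r[0][0],r[0][1],20,r[2]+90)
go(r[0][0],r[0][1],20,r[2]+90,s)
E
```

```text
clock: 13.95
tcp_pos: [0.4751, 0.0527, 0.0218]
tool_rot: [0.001, 0.16, 0.987, 0.0]
wrist_force: [-0.6, 0.5, 7.1]
finger_gap: 0.0497
grasp_force: 15.0
t 13.95 tcp [475.1  52.7  21.8] yaw 71.59 tilt [0.0014 0.0001] q6 -1.24 gap 49.7 F [-0.6  0.5  7.1] | TWIST -0.11 TRANS [0.1  0.04 0.18]
clock: 14.78
tcp_pos: [0.5076, 0.0414, 0.1042]
tool_rot: [-0.001, 0.16, 0.987, -0.0]
wrist_force: [-0.4, -0.4, 1.2]
finger_gap: 0.0751
grasp_force: 0.0
4878 226 286 118 200 z [5.72923974 6.90501127 8.04859616]
ray [473.7  52.2] [70.1 50.2] -18.5
t 14.83 tcp [507.4  41.4 104. ] yaw 71.6 tilt [-0.0025  0.    ] q6 -1.26 gap 74.9 F [ 0.4  0.5 -0.7] | TWIST 0.1 TRANS [ 3.52 -0.04  8.41]
t 14.78 tcp [507.6  41.4 104.2] yaw 71.59 tilt [-0.0021  0.0001] q6 -1.26 gap 75.1 F [-0.4 -0.4  1.2] | TWIST 0.09 TRANS [ 3.54 -0.04  8.42]
```

```bash
python3 -m handwheel '[{"translation":[1.76,0,1],"twist":0.1,"grip":7.5},{"translation":[1.76,0,2],"twist":0,"grip":7.5},{"translation":[0,0,2],"twist":0,"grip":7.5},{"translation":[0,0,2],"twist":0,"grip":7.5},{"translation":[0,0,0.7],"twist":0,"grip":7.5},{"translation":[0,0,0.3],"twist":0,"grip":7.5},{"translation":[0,0,0],"twist":0,"grip":7.5}]' 30; python3 plan.py 474.3 53.4 20 71.7
python3 -m handwheel '[{"translation":[0,0,0],"twist":0,"grip":4},{"translation":[0,0,0],"twist":0,"grip":4},{"translation":[0,0,0],"twist":0,"grip":4},{"translation":[0,0,0],"twist":0,"grip":4},{"translation":[0,0,0],"twist":0,"grip":4},{"translation":[0,0,0],"twist":0,"grip":4}]'; python3 plan.py 540 -336 120 65
```

```text
clock: 15.42
tcp_pos: [0.4748, 0.0525, 0.0247]
tool_rot: [-0.001, 0.161, 0.987, -0.0]
wrist_force: [-0.2, -0.5, -0.2]
finger_gap: 0.0751
grasp_force: 0.0
t 15.42 tcp [474.8  52.5  24.7] yaw 71.5 tilt [-0.0016 -0.    ] q6 -1.24 gap 75.1 F [-0.2 -0.5 -0.2] | TWIST -0.2 TRANS [0.08 0.07 0.47]
clock: 15.92
tcp_pos: [0.4755, 0.0524, 0.0254]
tool_rot: [0.0, 0.161, 0.987, 0.0]
wrist_force: [0.8, -0.3, -0.1]
finger_gap: 0.0415
grasp_force: 0.0
t 15.92 tcp [475.5  52.4  25.4] yaw 71.49 tilt [ 0.0004 -0.    ] q6 -1.24 gap 41.5 F [ 0.8 -0.3 -0.1] | TWIST 6.49 TRANS [-22.26 -32.47  -9.46]
```

Closed 0.4 mm above the plate, so nothing moved. I'll reopen and go 5 mm lower.

```bash
python3 -m handwheel '[{"translation":[0,0,0],"twist":0,"grip":7.5},{"translation":[0,0,0],"twist":0,"grip":7.5},{"translation":[0,0,0],"twist":0,"grip":7.5},{"translation":[0,0,0],"twist":0,"grip":7.5},{"translation":[0,0,0.5],"twist":0,"grip":7.5},{"translation":[0,0,0],"twist":0,"grip":7.5},{"translation":[0,0,0],"twist":0,"grip":7.5}]' 30; python3 plan.py 474.3 53.4 20 71.7
```

```text
clock: 16.5
tcp_pos: [0.4751, 0.0524, 0.0198]
tool_rot: [-0.0, 0.161, 0.987, -0.0]
wrist_force: [-0.4, -0.0, 0.6]
finger_gap: 0.0748
grasp_force: 0.0
t 16.5 tcp [475.1  52.4  19.8] yaw 71.49 tilt [-0.0008 -0.    ] q6 -1.24 gap 74.8 F [-0.4 -0.   0.6] | TWIST -0.21 TRANS [ 0.11  0.07 -0.02]
```

```bash
python3 -m handwheel '[{"translation":[0,0,0],"twist":0,"grip":4},{"translation":[0,0,0],"twist":0,"grip":4},{"translation":[0,0,0],"twist":0,"grip":4},{"translation":[0,0,0],"twist":0,"grip":4},{"translation":[0,0,0],"twist":0,"grip":4},{"translation":[0,0,-1],"twist":0,"grip":4},{"translation":[0,0,-2],"twist":0,"grip":4},{"translation":[0,0,-3],"twist":0,"grip":4},{"translation":[0,0,-3],"twist":0,"grip":4},{"translation":[0,0,-1],"twist":0,"grip":4},{"translation":[0,0,0],"twist":0,"grip":4}]' 30; python3 plan.py 538 -333 120 65
python3 - <<'E'
from m import *
im,d,s=grab('wh'); C=wcloud(d)
from scipy.spatial.transform import Rotation as Ro
q=s['tool_rot'];R=Ro.from_quat([q[1],q[2],q[3],q[0]]).as_matrix()
T=(C-s['tcp_pos'])@R*1000
m=(im[...,0]>1.5*im[...,2])&(im[...,0]>60)&(T[...,2]<25)&(T[...,2]>0)&(abs(T[...,0])<60)
b=blob(m,(255,210)); v,u=np.where(b)
print(b.sum(),u.min(),u.max(),v.min(),v.max()); print(np.percentile(T[b],[1,5,50,95,99],axis=0).round(1))
for r in range(v.min()-2,v.min()+6): print(r,b[r].sum(),T[r,255].round(1))
E
```

```text
clock: 17.42
tcp_pos: [0.4766, 0.0524, 0.1226]
tool_rot: [0.002, 0.161, 0.987, 0.0]
wrist_force: [0.1, 1.3, -2.3]
finger_gap: 0.0494
grasp_force: 30.0
t 17.42 tcp [476.6  52.4 122.6] yaw 71.49 tilt [0.0047 0.0001] q6 -1.24 gap 49.4 F [ 0.1  1.3 -2.3] | TWIST 6.49 TRANS [-21.86 -32.34   0.29]
8775 212 299 182 288
[[-31.9 -25.7  13.6]
 [-28.2 -23.8  14. ]
 [  7.2  -1.5  15. ]
 [ 35.8  21.1  16.1]
 [ 37.2  23.1  19. ]]
180 0 [ 12.3  -1.6 124.5]
181 0 [ 11.1  -1.6 125.5]
182 33 [37.  -1.5 21.8]
183 83 [37.  -1.5 19.6]
184 85 [37.2 -1.5 16.7]
185 88 [36.7 -1.5 16.4]
186 88 [36.5 -1.5 15. ]
187 88 [36.1 -1.5 14.2]
```

```bash
python3 plan.py 559.5 -345 122 65
```

```text
t 17.47 tcp [475.7  52.4 120.8] yaw 71.49 tilt [0.002 0.   ] q6 -1.24 gap 49.6 F [ 0.6  0.  -2.3] | TWIST 6.49 TRANS [-24.39 -32.48  -0.11]
```

```bash
python3 -m handwheel '[{"translation":[-1,-1.3,0],"twist":0,"grip":4},{"translation":[0,0,0],"twist":6.49,"grip":4},{"translation":[-1.5,-2,0],"twist":0,"grip":4},{"translation":[-2.1,-2.8,0],"twist":0,"grip":4},{"translation":[-2.1,-2.8,0],"twist":0,"grip":4},{"translation":[-2.1,-2.8,0],"twist":0,"grip":4},{"translation":[-2.1,-2.8,0],"twist":0,"grip":4},{"translation":[-2.1,-2.8,0],"twist":0,"grip":4},{"translation":[-2.1,-2.8,0],"twist":0,"grip":4},{"translation":[-2.1,-2.8,0],"twist":0,"grip":4},{"translation":[-2.1,-2.8,0],"twist":0,"grip":4},{"translation":[-2.1,-2.8,0],"twist":0,"grip":4}]'; python3 -m handwheel '[{"translation":[-1.8,-2.4,0],"twist":0,"grip":4},{"translation":[-1.2,-1.6,0],"twist":0,"grip":4},{"translation":[0,0,0],"twist":0,"grip":4},{"translation":[0,0,0],"twist":0,"grip":4},{"translation":[0,0,0],"twist":0,"grip":4},{"translation":[0,0,0],"twist":0,"grip":4}]';python3 plan.py 559.5 -345 122 65
python3 - <<'E'
from m import *
im,d,s=grab('wc')
E
```

```text
clock: 18.47
tcp_pos: [0.5498, -0.2971, 0.1176]
tool_rot: [-0.002, 0.217, 0.976, 0.001]
wrist_force: [0.7, 1.1, -2.2]
finger_gap: 0.0492
grasp_force: 30.0
clock: 18.97
tcp_pos: [0.5606, -0.3434, 0.1192]
tool_rot: [-0.001, 0.216, 0.976, 0.0]
wrist_force: [0.3, -0.3, -2.1]
finger_gap: 0.0494
grasp_force: 30.0
t 18.97 tcp [ 560.6 -343.4  119.2] yaw 65.06 tilt [-0.0014  0.0011] q6 -1.76 gap 49.4 F [ 0.3 -0.3 -2.1] | TWIST 0.06 TRANS [ 0.03 -0.19 -0.28]
```

View pics/wc.png

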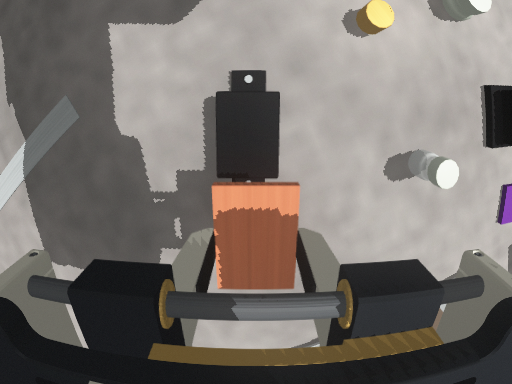

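The cell top is fully visible at (217–279, 92–178), with the held plate below it at (212–299, 183–288).

```bash
cat > cellm.py <<'E'
from m import *
from plan import go
from scipy.spatial.transform import Rotation as Ro
import sys
Z=np.load('wc.npz'); im=Z['im'].astype(int); C=Z['C']; q=Z['rot']; R=Ro.from_quat([q[1],q[2],q[3],q[0]]).as_matrix(); tcp=Z['tcp']
m=(im.max(-1)<60)&(C[...,2]>.024)&(C[...,2]<.045); m=cv2.morphologyEx(m.astype(np.uint8),cv2.MORPH_OPEN,np.ones((5,5)))
b=blob(m,(248,135)); v,u=np.where(b); print(b.sum(),u.min(),u.max(),v.min(),v.max(),'z',np.percentile(C[b][:,2],[5,50,95])*1000)
for zt in (.033,.035,.037):
    W=wray(u,v,zt); r=rect(W); T=(np.array([*r[0]/1000,zt])-tcp)@R*1000; print(zt,*r,'tool',T.round(1))
T=(C-tcp)@R*1000
p=(im[...,0]>1.5*im[...,2])&(im[...,0]>60)&(T[...,2]<25)&(T[...,2]>0)&(abs(T[...,0])<60)
b=blob(p,(255,230)); v,u=np.where(b)
from collections import Counter
for zt in (12,15):
    W=(wray(u,v,tcp[2]-zt/1000)-tcp)@R*1000; k=W[:,0]>5; 
    rows=[(W[(abs(W[:,0]-x)<1)][:,1].min(),W[(abs(W[:,0]-x)<1)][:,1].max()) for x in (15,25,32)]
    print('plate ray z',zt,'x max',np.percentile(W[:,0],[98,99.5,100]).round(1),'y',np.round(rows,1))
vt=[np.where(b[:,x])[0].min() for x in (225,240,255,270,285)]; print(vt, T[190,[225,255,285]].round(1))
E
python3 cellm.py
```

```text
5335 216 279 91 177 z [33.23668133 34.36240123 35.48239259]
0.033 [ 505.8 -326. ] [69.3 49.2] -25.7 tool [56.9 -7.4 86.3]
0.035 [ 505.7 -325.8] [68.7 48.8] -25.7 tool [57.1 -7.3 84.3]
0.037 [ 505.5 -325.7] [68.1 48.4] -25.7 tool [57.3 -7.2 82.3]
plate ray z 12 x max [36.6 37.8 37.8] y [[-25.7  23.6]
 [-25.8  23.7]
 [-25.5  24. ]]
plate ray z 15 x max [35.8 37.  37. ] y [[-26.1  24. ]
 [-26.2  24.1]
 [-25.9  24.4]]
[np.int64(182), np.int64(182), np.int64(182), np.int64(182), np.int64(182)] [[ 32.8 -18.1  13.4]
 [ 33.   -1.   12.5]
 [ 32.4  16.2  14.6]]
```

```bash
python3 -m handwheel '[{"translation":[0,0,0],"twist":0.76,"grip":4},{"translation":[1.2,-0.2,0],"twist":0,"grip":4},{"translation":[2.2,-0.3,0],"twist":0,"grip":4},{"translation":[1.5,-0.2,0],"twist":0,"grip":4},{"translation":[0.69,-0.06,1],"twist":0,"grip":4},{"translation":[0,0,2],"twist":0,"grip":4},{"translation":[0,0,1.5],"twist":0,"grip":4},{"translation":[0,0,0.8],"twist":0,"grip":4},{"translation":[0,0,0],"twist":0,"grip":4},{"translation":[0,0,0],"twist":0,"grip":4},{"translation":[0,0,0],"twist":0,"grip":4}]'; python3 plan.py 505.7 -325.8 55.2 64.3
python3 - <<'E'
from m import *
im,d,s=grab('wc2'); save('wc2c.png',cv2.resize(grabim:=np.uint8(im[130:330,150:360]),None,fx=3,fy=3,interpolation=cv2.INTER_CUBIC))
E
```

```text
clock: 19.93
tcp_pos: [0.5079, -0.3275, 0.068]
tool_rot: [0.001, 0.223, 0.975, -0.0]
wrist_force: [1.1, -0.3, -1.6]
finger_gap: 0.0495
grasp_force: 30.0
t 19.93 tcp [ 507.9 -327.5   68. ] yaw 64.25 tilt [ 0.0011 -0.0008] q6 -1.77 gap 49.5 F [ 1.1 -0.3 -1.6] | TWIST -0.05 TRANS [0.27 0.06 1.28]
```

View pics/wc2c.png

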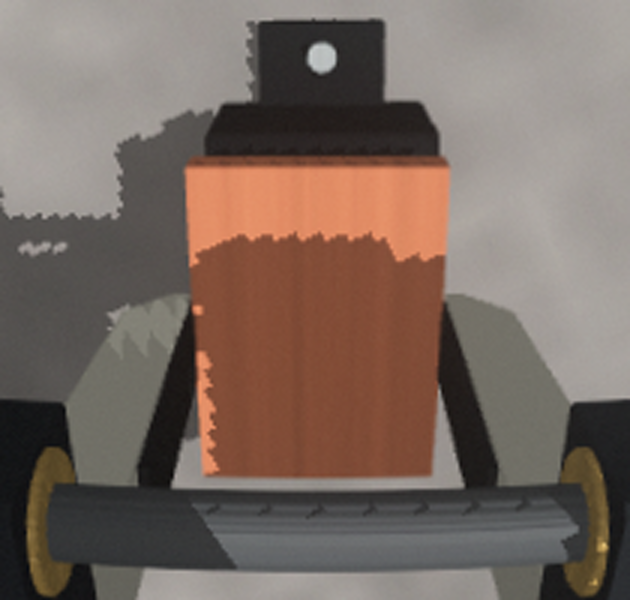

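Run:
```python
from m import *
from scipy.spatial.transform import Rotation as Ro
Z=np.load('wc2.npz'); im=Z['im'].astype(int); q=Z['rot']; R=Ro.from_quat([q[1],q[2],q[3],q[0]]).as_matrix(); tcp=Z['tcp']; C=Z['C']
for v in range(160,192): print(v,im[v,[230,255,285]].sum(-1),(C[v,[230,255,285],2]*1000).round(1), ((wray(255,v,.035)-tcp)@R*1000)[0].round(1),((wray(255,v,tcp[2]-.0115)-tcp)@R*1000)[0].round(1))
for v in (176,178,180): 
  d=np.where(im[v].sum(-1)<150)[0]; print(v,[ (g.min(),g.max(),((wray(np.array([g.min(),g.max()]),v,.035)-tcp)@R*1000)[:,1].round(1)) for g in np.split(d,np.where(np.diff(d)>1)[0]+1) if len(g)>20])
for v in (190,195,200): 
  d=np.where((im[v,:,0]>1.5*im[v,:,2]))[0]; print(v,d.min(),d.max(),((wray(np.array([d.min(),d.max()]),v,tcp[2]-.0115)-tcp)@R*1000)[:,1].round(1))
```

```text
160 [445 130 465] [-0.2  4.6 -1.7] 46.6 50.6
161 [446 127 461] [-0.   5.1 -0.4] 46.0 50.1
162 [441 126 464] [216.1   5.2  -0.7] 45.4 49.5
163 [390 123 343] [-1.6  5.2  1.4] 44.7 49.0
164 [234 116 129] [3.1 3.7 4.3] 44.1 48.4
165 [ 90  95 102] [8.1 8.4 8.7] 43.5 47.8
166 [ 91  91 103] [ 9.2 10.4 11.7] 42.8 47.3
167 [93 89 99] [14.1 13.8 14.8] 42.2 46.7
168 [87 89 99] [17.2 17.  17.8] 41.6 46.2
169 [ 94  88 104] [19.8 21.2 21. ] 40.9 45.6
170 [96 93 95] [24.4 22.7 23.7] 40.3 45.0
171 [88 90 97] [26.6 26.7 28. ] 39.7 44.5
172 [96 87 99] [29.9 30.2 31.2] 39.0 43.9
173 [ 90  90 105] [32.6 33.  32.4] 38.4 43.3
174 [101 101 111] [33.8 32.7 33.9] 37.7 42.8
175 [109 108 122] [34.8 33.7 32.7] 37.1 42.2
176 [114 119 123] [35.  34.8 35.6] 36.4 41.6
177 [112 123 127] [34.  34.9 33.5] 35.8 41.1
178 [115 120 131] [33.5 34.8 34. ] 35.2 40.5
179 [115  99 114] [34.6 33.6 33.5] 34.5 39.9
180 [102  98 101] [33.4 33.8 33.7] 33.9 39.4
181 [109 107 119] [33.6 34.4 34.3] 33.2 38.8
182 [213 212 209] [47.9 48.2 49. ] 32.6 38.2
183 [246 237 244] [51.3 52.  49.8] 31.9 37.6
184 [243 237 226] [53.4 52.9 52.9] 31.3 37.1
185 [327 321 312] [54.9 54.2 55.4] 30.6 36.5
186 [444 429 424] [54.1 54.5 54.7] 29.9 35.9
187 [474 459 457] [55.4 54.5 53.9] 29.3 35.3
188 [473 456 457] [55.3 54.4 54.6] 28.6 34.8
189 [474 470 460] [55.  55.2 54.6] 28.0 34.2
190 [475 458 456] [54.8 54.7 53.8] 27.3 33.6
191 [473 462 457] [54.4 55.  55. ] 26.6 33.0
176 [(np.int64(218), np.int64(295), array([-24.3,  24.2]))]
178 [(np.int64(218), np.int64(295), array([-24.4,  24.2]))]
180 [(np.int64(219), np.int64(295), array([-23.8,  24.3]))]
190 212 299 [-25.2  23.8]
195 212 299 [-25.4  23.9]
200 212 298 [-25.5  23.4]
```

```bash
cat > chk.py <<'E'
from m import *
from plan import go
from scipy.spatial.transform import Rotation as Ro
import sys
def edge(g,lo,hi,up):  # subpixel strongest step
    k=np.diff(cv2.GaussianBlur(g.reshape(-1,1).astype(np.float32),(1,3),0).ravel())[lo:hi]; return lo+(np.argmax(k) if up else np.argmin(k))+.5
im,d,s=grab(sys.argv[1]); q=s['tool_rot']; R=Ro.from_quat([q[1],q[2],q[3],q[0]]).as_matrix(); tcp=s['tcp_pos']; C=wcloud(d)
z0=float(sys.argv[2])/1000
for v in range(160,194): print(v,im[v,[230,255,285]].sum(-1),(C[v,[230,255,285],2]*1000).round(0),((wray(255,v,.035)-tcp)@R*1000)[0].round(1),((wray(255,v,z0)-tcp)@R*1000)[0].round(1))
for v in range(172,182,2):
  e=np.where(im[v].sum(-1)<160)[0]; e=e[(e>200)&(e<315)]
  if len(e): print('cell',v,e.min(),e.max(),((wray(np.array([e.min(),e.max()]),v,.035)-tcp)@R*1000)[:,1].round(1))
for v in (190,195,200):
  e=np.where((im[v,:,0]>1.5*im[v,:,2]))[0]; e=e[(e>190)&(e<320)]; print('plate',v,e.min(),e.max(),((wray(np.array([e.min(),e.max()]),v,z0)-tcp)@R*1000)[:,1].round(1))
go(*tcp*1000,64.3)
E
python3 -m handwheel '[{"translation":[0.14,0.065,0.5],"twist":0,"grip":4},{"translation":[0,0,0.5],"twist":0,"grip":4},{"translation":[0,0,0],"twist":0,"grip":4},{"translation":[0,0,0],"twist":0,"grip":4},{"translation":[0,0,0],"twist":0,"grip":4}]'; python3 chk.py wc3 45
```

```text
clock: 20.4
tcp_pos: [0.5064, -0.3261, 0.0571]
tool_rot: [0.0, 0.223, 0.975, 0.0]
wrist_force: [0.8, 0.2, -1.8]
finger_gap: 0.0495
grasp_force: 30.0
160 [436 151 470] [-1.  4.  0.] 48.6 50.5
161 [440 130 467] [-1.  5. -0.] 48.0 49.9
162 [439 120 461] [ 0.  5. -1.] 47.4 49.4
163 [441 118 462] [-0.  5. -1.] 46.9 48.8
164 [439 123 464] [-1.  4. -1.] 46.3 48.2
165 [439 122 461] [ 0.  6. -0.] 45.7 47.7
166 [438 122 459] [-1.  6. -1.] 45.1 47.1
167 [441 123 459] [-2.  5. -0.] 44.5 46.6
168 [437 116 457] [-1.  5. -1.] 43.9 46.0
169 [310 122 318] [-1.  5.  1.] 43.3 45.4
170 [121 119 128] [3. 5. 4.] 42.7 44.9
171 [ 99 102  96] [6. 8. 7.] 42.1 44.3
172 [ 88  93 102] [10. 11. 11.] 41.5 43.7
173 [ 88  94 109] [13. 13. 14.] 40.9 43.2
174 [91 96 97] [16. 17. 17.] 40.3 42.6
175 [ 92 101 101] [18. 19. 18.] 39.7 42.0
176 [ 89  92 101] [21. 20. 22.] 39.0 41.5
177 [ 90  95 104] [23. 24. 24.] 38.4 40.9
178 [92 92 96] [26. 28. 27.] 37.8 40.3
179 [ 91  92 104] [29. 29. 29.] 37.2 39.7
180 [ 94  89 101] [32. 33. 33.] 36.6 39.2
181 [123 118 130] [34. 34. 32.] 36.0 38.6
182 [213 207 204] [37. 38. 37.] 35.4 38
[... 157 characters left out ...]
4.] 32.9 35.7
187 [473 459 458] [44. 45. 44.] 32.3 35.1
188 [468 458 458] [45. 44. 43.] 31.7 34.5
189 [473 459 455] [44. 44. 44.] 31.1 34.0
190 [470 457 454] [44. 43. 45.] 30.5 33.4
191 [471 460 457] [44. 44. 44.] 29.8 32.8
192 [472 461 458] [44. 44. 43.] 29.2 32.2
193 [473 459 458] [45. 44. 44.] 28.6 31.6
cell 172 221 291 [-21.   20.2]
cell 174 220 292 [-21.7  20.9]
cell 176 219 293 [-22.3  21.5]
cell 178 218 294 [-22.9  22.1]
cell 180 217 295 [-23.6  22.8]
plate 190 212 299 [-25.3  23.9]
plate 195 212 299 [-25.4  24. ]
plate 200 212 298 [-25.6  23.6]
t 20.45 tcp [ 506.4 -326.2   57.2] yaw 64.24 tilt [ 0.0001 -0.0001] q6 -1.77 gap 49.3 F [ 0.1 -0.  -2.1] | TWIST -0.06 TRANS [0.   0.   0.01]
```

Edges now agree within about 0.3 mm in both axes. I'll lower, check contact and release.

```bash
python3 -m handwheel '[{"translation":[0,0.02,0.1],"twist":0,"grip":4},{"translation":[0,0,0.08],"twist":0,"grip":4},{"translation":[0,0,0],"twist":0,"grip":4},{"translation":[0,0,0],"twist":0,"grip":4}]'; python3 -m handwheel '[{"translation":[0,0,0.05],"twist":0,"grip":4},{"translation":[0,0,0],"twist":0,"grip":4}]'
```

```text
clock: 20.78
tcp_pos: [0.5064, -0.3259, 0.0553]
tool_rot: [-0.0, 0.223, 0.975, 0.0]
wrist_force: [-0.4, -0.5, -2.1]
finger_gap: 0.0491
grasp_force: 30.0
clock: 20.95
tcp_pos: [0.5065, -0.326, 0.0552]
tool_rot: [0.0, 0.223, 0.975, -0.0]
wrist_force: [-1.8, 1.5, 3.0]
finger_gap: 0.0497
grasp_force: 30.0
```

Contact. Release, retreat and look.

```bash
python3 -m handwheel '[{"translation":[0,0,0],"twist":0,"grip":5.5},{"translation":[0,0,0],"twist":0,"grip":6.5},{"translation":[0,0,0],"twist":0,"grip":7.5},{"translation":[0,0,0],"twist":0,"grip":7.5},{"translation":[0,0,-1],"twist":0,"grip":7.5},{"translation":[0,0,-2.5],"twist":0,"grip":7.5},{"translation":[-1.5,0,-2],"twist":0,"grip":7.5},{"translation":[-2.5,0,-1],"twist":0,"grip":7.5},{"translation":[-1,0,0],"twist":0,"grip":7.5},{"translation":[0,0,0],"twist":0,"grip":7.5},{"translation":[0,0,0],"twist":0,"grip":7.5},{"translation":[0,0,0],"twist":0,"grip":7.5}]'
python3 - <<'E'
from m import *
from plan import go
im,d,s=grab('wp'); C=wcloud(d)
m=(im[...,0]>1.5*im[...,2])&(im[...,0]>60); m[240:]=0
b=blob(m,(255,140)); v,u=np.where(b); print(u.min(),u.max(),v.min(),v.max(),'z',np.percentile(C[b][:,2],[5,50,95])*1000,*rect(wray(u,v,.043)))
go(632,-62,150,74.4)
x0,x1,y0,y1=u.min()-35,u.max()+35,max(0,v.min()-35),v.max()+35
save('wpc.png',cv2.resize(np.uint8(im[y0:y1,x0:x1]),None,fx=4,fy=4,interpolation=cv2.INTER_CUBIC))
E
```

```text
clock: 21.95
tcp_pos: [0.5506, -0.3471, 0.1194]
tool_rot: [-0.001, 0.223, 0.975, 0.0]
wrist_force: [0.1, -0.0, 0.3]
finger_gap: 0.075
grasp_force: 0.0
222 288 99 190 z [40.65502713 42.02000027 43.12721595] [ 505.1 -326.2] [70.6 50.4] -25.7
t 22.0 tcp [ 550.6 -347.2  119.5] yaw 64.24 tilt [-0.0012  0.0008] q6 -1.76 gap 75.2 F [0.3 0.8 0. ] | TWIST -10.16 TRANS [-0.17 29.66 -3.04]
```

View pics/wpc.png

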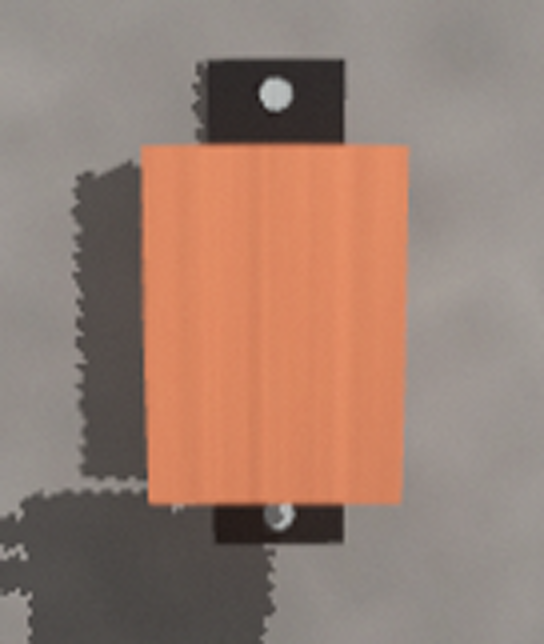

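The plate lies flush: its centre is at (505.1,−326.2) against the cell's (505.7,−325.8), with the same yaw. Now the cap.

```bash
python3 -m handwheel '[{"translation":[0,0,-0.5],"twist":-5,"grip":7.5},{"translation":[0,0,-0.5],"twist":-5.16,"grip":7.5},{"translation":[0,1.5,0],"twist":0,"grip":7.5},{"translation":[0,2.8,0],"twist":0,"grip":7.5},{"translation":[0,2.8,0],"twist":0,"grip":7.5},{"translation":[0,2.8,0],"twist":0,"grip":7.5},{"translation":[0,2.8,0],"twist":0,"grip":7.5},{"translation":[0,2.8,0],"twist":0,"grip":7.5},{"translation":[0,2.8,0],"twist":0,"grip":7.5},{"translation":[0,2.8,0],"twist":0,"grip":7.5},{"translation":[0,2.8,0],"twist":0,"grip":7.5},{"translation":[0,2.8,0],"twist":0,"grip":7.5}]'; python3 -m handwheel '[{"translation":[-0.3,2,0],"twist":0,"grip":7.5},{"translation":[0,0.8,0],"twist":0,"grip":7.5},{"translation":[0,0,0],"twist":0,"grip":7.5},{"translation":[0,0,0],"twist":0,"grip":7.5},{"translation":[0,0,0],"twist":0,"grip":7.5}]'
python3 - <<'E'
from m import *
from plan import go
from scipy.spatial.transform import Rotation as Ro
im,d,s=grab('wk'); C=wcloud(d); tcp=s['tcp_pos']
save('wkc.png',cv2.resize(np.uint8(im[60:260,150:360]),None,fx=3,fy=3,interpolation=cv2.INTER_CUBIC))
for lo,hi,zt in ((5,25,.012),(33,46,.04)):
    m=(im.max(-1)<70)&(C[...,2]*1000>lo)&(C[...,2]*1000<hi); m[240:]=0; b=blob(m,(255,150)); v,u=np.where(b)
    r=rect(wray(u,v,zt)); print(b.sum(),u.min(),u.max(),v.min(),v.max(),np.percentile(C[b][:,2],[5,50,95])*1000,*r,'cloud',*rect(C[b])); go(*r[0],41,r[2]+90)
E
```

```text
clock: 23.0
tcp_pos: [0.6227, -0.0882, 0.1295]
tool_rot: [-0.0, 0.137, 0.991, 0.0]
wrist_force: [0.1, 0.6, 0.1]
finger_gap: 0.0745
grasp_force: 0.0
clock: 23.42
tcp_pos: [0.6331, -0.0653, 0.1297]
tool_rot: [-0.0, 0.136, 0.991, -0.0]
wrist_force: [-0.9, -0.5, -0.4]
finger_gap: 0.075
grasp_force: 0.0
2721 233 288 111 185 [ 9.87724584 11.06144023 12.24827353] [593.9 -50.9] [68.7 49.1] -16.3 cloud [594.2 -51. ] [69.3 49.6] -16.4
t 23.47 tcp [633.2 -65.4 129.8] yaw 74.31 tilt [-0.0003 -0.0001] q6 -1.47 gap 74.5 F [ 0.1  0.2 -1.2] | TWIST 0.61 TRANS [4.18 0.29 8.88]
1402 251 271 117 188 [37.57753323 38.98056617 40.14992871] [593.7 -50.7] [58.7 15.9] -16.4 cloud [594.1 -50.7] [59.4 16.1] -16.3
t 23.47 tcp [633.2 -65.4 129.8] yaw 74.31 tilt [-0.0003 -0.0001] q6 -1.47 gap 74.5 F [ 0.1  0.2 -1.2] | TWIST 0.71 TRANS [4.2  0.3  8.88]
```

View pics/wkc.png

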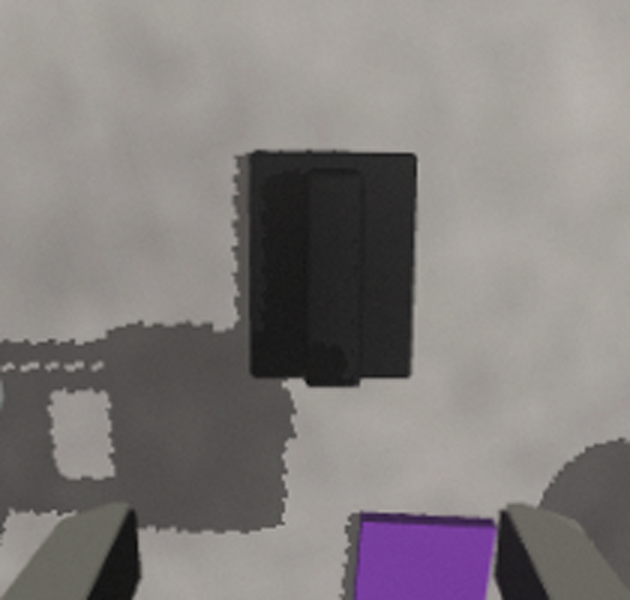

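The crop shows the cap standing rib up, slab at (233–288, 111–185) and rib at (251–271, 117–188). Heights measure 11 and 39 mm, as they should. I'll grasp the rib.

```bash
python3 -m handwheel '[{"translation":[2,0.16,1],"twist":0.65,"grip":4.5},{"translation":[2.19,0.16,2],"twist":0,"grip":4.5},{"translation":[0,0,1.5],"twist":0,"grip":4.5},{"translation":[0,0,0],"twist":0,"grip":4.5},{"translation":[0,0,0],"twist":0,"grip":4.5}]'; python3 plan.py 593.7 -50.7 33 73.7
```

```text
clock: 23.88
tcp_pos: [0.5942, -0.0506, 0.0849]
tool_rot: [-0.0, 0.142, 0.99, -0.0]
wrist_force: [-0.0, -0.4, 0.6]
finger_gap: 0.0477
grasp_force: 0.0
t 23.88 tcp [594.2 -50.6  84.9] yaw 73.68 tilt [-0.0005  0.    ] q6 -1.45 gap 47.7 F [-0.  -0.4  0.6] | TWIST -0.02 TRANS [ 0.04 -0.02  5.19]
```

```bash
python3 -m handwheel '[{"translation":[0,0,2],"twist":0,"grip":4.5},{"translation":[0,0,2],"twist":0,"grip":4.5},{"translation":[0,0,0.8],"twist":0,"grip":4.5},{"translation":[0,0,0.3],"twist":0,"grip":4},{"translation":[0,0,0],"twist":0,"grip":2.5},{"translation":[0,0,0],"twist":0,"grip":1},{"translation":[0,0,0],"twist":0,"grip":1},{"translation":[0,0,0],"twist":0,"grip":1},{"translation":[0,0,0],"twist":0,"grip":1},{"translation":[0,0,0],"twist":0,"grip":1}]' 20; python3 plan.py 593.7 -50.7 33 73.7
python3 -m handwheel '[{"translation":[0,0,-1],"twist":0,"grip":1},{"translation":[0,0,-3],"twist":0,"grip":1},{"translation":[0,0,-3],"twist":0,"grip":1},{"translation":[0,0,-3],"twist":0,"grip":1},{"translation":[0,0,-1],"twist":0,"grip":1},{"translation":[0,0,0],"twist":0,"grip":1}]'; python3 plan.py 569.5 -357.2 150 64.3
```

```text
clock: 24.72
tcp_pos: [0.5947, -0.0498, 0.0347]
tool_rot: [0.001, 0.141, 0.99, -0.0]
wrist_force: [-1.1, -0.5, 5.8]
finger_gap: 0.0159
grasp_force: 20.0
t 24.72 tcp [594.7 -49.8  34.7] yaw 73.76 tilt [ 0.0013 -0.0003] q6 -1.45 gap 15.9 F [-1.1 -0.5  5.8] | TWIST 0.06 TRANS [ 0.08 -0.11  0.17]
clock: 25.22
tcp_pos: [0.5954, -0.0499, 0.1466]
tool_rot: [0.002, 0.141, 0.99, -0.0]
wrist_force: [0.4, -1.0, -1.8]
finger_gap: 0.0154
grasp_force: 20.0
t 25.22 tcp [595.4 -49.9 146.6] yaw 73.76 tilt [ 0.0046 -0.0008] q6 -1.45 gap 15.4 F [ 0.4 -1.  -1.8] | TWIST 9.46 TRANS [-10.99 -28.82  -0.33]
```

```bash
python3 -m handwheel '[{"translation":[0,0,0],"twist":4.7,"grip":1},{"translation":[0,0,0],"twist":4.76,"grip":1},{"translation":[-0.6,-1.6,0],"twist":0,"grip":1},{"translation":[-1,-2.7,0],"twist":0,"grip":1},{"translation":[-1,-2.7,0],"twist":0,"grip":1},{"translation":[-1,-2.7,0],"twist":0,"grip":1},{"translation":[-1,-2.7,0],"twist":0,"grip":1},{"translation":[-1,-2.7,0],"twist":0,"grip":1},{"translation":[-1,-2.7,0],"twist":0,"grip":1},{"translation":[-1,-2.7,0],"twist":0,"grip":1},{"translation":[-1,-2.7,0],"twist":0,"grip":1},{"translation":[-1,-2.7,0],"twist":0,"grip":1}]'; python3 -m handwheel '[{"translation":[-0.9,-1.9,0],"twist":0,"grip":1},{"translation":[-0.5,-1,0],"twist":0,"grip":1},{"translation":[0,0,0],"twist":0,"grip":1},{"translation":[0,0,0],"twist":0,"grip":1},{"translation":[0,0,0],"twist":0,"grip":1},{"translation":[0,0,0],"twist":0,"grip":1}]'
cat > capm.py <<'E'
from m import *
from plan import go
from scipy.spatial.transform import Rotation as Ro
import sys
im,d,s=grab(sys.argv[1]); q=s['tool_rot']; R=Ro.from_quat([q[1],q[2],q[3],q[0]]).as_matrix(); tcp=s['tcp_pos']; C=wcloud(d); T=(C-tcp)@R*1000
go(*tcp*1000,64.3)
m=(im[...,0]>1.5*im[...,2])&(im[...,0]>60)&(T[...,0]>0)&(C[...,2]<.06)&(T[...,2]>20); m[:,:150]=0;m[:,360:]=0
b=blob(m,(250,130)); v,u=np.where(b); print('plate',b.sum(),u.min(),u.max(),v.min(),v.max(),np.percentile(C[b][:,2],50)*1000)
r=rect(wray(u,v,.043)); print(*r,'tool',((np.array([*r[0]/1000,.043])-tcp)@R*1000).round(1))
k=(im.max(-1)<75)&(T[...,2]>10)&(T[...,2]<28)&(abs(T[...,0])<50)&(abs(T[...,1])<35)   # held cap slab top
b=blob(k,(255,210)); v,u=np.where(b); print('cap',b.sum(),u.min(),u.max(),v.min(),v.max(),'z',np.percentile(T[b][:,2],[5,50,95]).round(1),'x',np.percentile(T[b][:,0],[98,99.5]).round(1))
for vv in range(v.min()-3,v.min()+16): 
    e=u[v==vv]; W=((wray(np.array([e.min(),e.max()]) if len(e) else np.array([235,275]),vv,tcp[2]-.0225)-tcp)@R*1000)
    print(vv,im[vv,[225,235,275,285]].sum(-1),T[vv,[225,235,275,285],2].round(1),'x',W[0,0].round(1),'y',W[:,1].round(1) if len(e) else '')
E
python3 capm.py wk2
```

```text
clock: 26.22
tcp_pos: [0.5673, -0.3256, 0.1415]
tool_rot: [-0.001, 0.222, 0.975, 0.001]
wrist_force: [-0.0, -0.3, -2.3]
finger_gap: 0.0158
grasp_force: 20.0
clock: 26.72
tcp_pos: [0.5687, -0.3555, 0.1436]
tool_rot: [-0.0, 0.222, 0.975, 0.0]
wrist_force: [0.4, -0.8, -0.8]
finger_gap: 0.0158
grasp_force: 20.0
t 26.77 tcp [ 568.7 -355.7  143.7] yaw 64.37 tilt [-0.0003  0.0003] q6 -1.75 gap 15.3 F [-0.2  0.  -1.2] | TWIST 0.07 TRANS [0.01 0.01 0.02]
plate 5016 225 285 76 160 42.18069760658422
[ 505.4 -326.5] [71.1 50.1] -26.0 tool [ 69.5  -1.2 100.6]
cap 3044 215 296 180 235 z [20.3 23.5 24.9] x [35.3 35.4]
177 [229 400 406 417] [143.5 144.3 144.9 144.3] x 38.2 y 
178 [143 212 216 231] [31.6 32.5 32.6 33.3] x 37.6 y 
179 [ 93  94 105 112] [29.2 30.1 29.3 30.5] x 37.0 y 
180 [ 93  88 102 113] [28.  26.9 27.4 27.3] x 36.4 y [-23.8  22.1]
181 [ 87  90 106 110] [24.1 25.1 25.3 23.5] x 35.8 y [-25.   22.2]
182 [ 96 101 115 118] [24.7 25.  24.5 23.1] x 35.2 y [-25.   22.8]
183 [107 109 122 132] [24.  23.6 22.3 23.9] x 34.6 y [-25.   22.8]
184 [110 119 130 128] [23.5 23.5 23.1 23.5] x 34.0 y [-25.1  23.4]
185 [115 121 133 136] [22.8 22.4 23.5 23.1] x 33.4 y [-25.1  22.9]
186 [116 121 129 135] [23.4 23.6 23.1 23.9] x 32.7 y [-25.1  22.9]
187 [119 116 132 134] [23.2 24.4 23.5 23.1] x 32.1 y [-25.1  22.9]
188 [107 115 129 131] [23.1 23.1 24.3 23.6] x 31.5 y [-25.1  22.9]
189 [114 107 132 132] [23.3 22.7 23.4 23.3] x 30.9 y [-25.2  22.9]
190 [112 118 129 139] [23.2 23.  22.4 23. ] x 30.2 y [-25.2  23. ]
191 [115 110 120 133] [24.8 24.9 23.5 25. ] x 29.6 y [-25.2  23. ]
192 [107  91 125 127] [24.9 23.8 25.2 23.6] x 29.0 y [-25.2  23. ]
193 [111  88 128 135] [23.6 23.7 23.7 23.1] x 28.4 y [-25.3  23. ]
194 [111  75 124 127] [22.9 23.  23.3 22.9] x 27.7 y [-25.3  23.1]
195 [107  86 131 128] [23.8 24.8 23.7 23. ] x 27.1 y [-25.3  23.1]
```

```bash
ls pics | wc -l
```

```text
17
```

```bash
python3 -m handwheel '[{"translation":[1.3,-0.02,0],"twist":0.1,"grip":1},{"translation":[2.2,-0.02,0],"twist":0,"grip":1},{"translation":[2.2,-0.02,0],"twist":0,"grip":1},{"translation":[1.17,-0.03,1],"twist":0,"grip":1},{"translation":[0,0,2],"twist":0,"grip":1},{"translation":[0,0,1.7],"twist":0,"grip":1},{"translation":[0,0,1],"twist":0,"grip":1},{"translation":[0,0,0.3],"twist":0,"grip":1},{"translation":[0,0,0],"twist":0,"grip":1},{"translation":[0,0,0],"twist":0,"grip":1},{"translation":[0,0,0],"twist":0,"grip":1}]'
cat > capc.py <<'E'
from m import *
from plan import go
from scipy.spatial.transform import Rotation as Ro
import sys
im,d,s=grab(sys.argv[1]); q=s['tool_rot']; R=Ro.from_quat([q[1],q[2],q[3],q[0]]).as_matrix(); tcp=s['tcp_pos']; C=wcloud(d)
go(*tcp*1000,64.3); zc=tcp[2]-.0225
cop=(im[...,0]>1.5*im[...,2])&(im[...,0]>60)
for v in range(158,200):
    def yy(m,z):
        e=np.where(m)[0]; e=e[(e>195)&(e<320)]
        return '' if len(e)<30 else [int(e.min()),int(e.max())]+list(((wray(np.array([e.min(),e.max()]),v,z)-tcp)@R*1000)[:,1].round(1))
    X=lambda z:((wray(255,v,z)-tcp)@R*1000)[0].round(1)
    print(v,im[v,[225,235,275,285]].sum(-1),(C[v,[235,275],2]*1000).round(0),'x43',X(.043),'xcap',X(zc),'cop',yy(cop[v],.043),'dark',yy(im[v].max(-1)<75,zc))
E
python3 capc.py wk3
```

```text
clock: 27.68
tcp_pos: [0.5067, -0.3281, 0.0848]
tool_rot: [0.001, 0.223, 0.975, -0.0]
wrist_force: [0.1, -1.1, -2.3]
finger_gap: 0.0159
grasp_force: 20.0
t 27.73 tcp [ 506.7 -328.1   84.7] yaw 64.2 tilt [ 0.0011 -0.0008] q6 -1.77 gap 15.8 F [-0.   0.5 -1.5] | TWIST -0.1 TRANS [-0.01  0.   -0.01]
158 [484 473 132 499] [-1.  6.] x43 46.5 xcap 49.9 cop  dark [239, 276, np.float64(-10.3), np.float64(11.2)]
159 [486 480 137 494] [-2.  4.] x43 45.8 xcap 49.3 cop  dark [239, 276, np.float64(-10.3), np.float64(11.2)]
160 [486 356 142 380] [-2.  5.] x43 45.1 xcap 48.7 cop  dark [239, 277, np.float64(-10.3), np.float64(11.8)]
161 [482 138 123 105] [4. 7.] x43 44.5 xcap 48.1 cop  dark [229, 288, np.float64(-16.2), np.float64(18.3)]
162 [475  96 108 109] [ 8. 10.] x43 43.8 xcap 47.5 cop  dark [227, 289, np.float64(-17.4), np.float64(18.9)]
163 [470  87 100 104] [12. 14.] x43 43.2 xcap 46.9 cop  dark [227, 289, np.float64(-17.4), np.float64(18.9)]
164 [351 104 100  99] [15. 18.] x43 42.5 xcap 46.3 cop  dark [226, 290, np.float64(-18.0), np.float64(19.5)]
165 [187 101 100 106] [20. 21.] x43 41.8 x
[... 3119 characters left out ...]
215, 295, np.float64(-25.1), np.float64(23.1)]
194 [105  81 121 127] [61. 61.] x43 22.1 xcap 28.0 cop  dark [215, 295, np.float64(-25.2), np.float64(23.1)]
195 [109  77 119 128] [61. 60.] x43 21.4 xcap 27.4 cop  dark [215, 295, np.float64(-25.2), np.float64(23.1)]
196 [105  76 119 128] [61. 61.] x43 20.7 xcap 26.8 cop  dark [215, 295, np.float64(-25.2), np.float64(23.2)]
197 [ 92  74 122 126] [61. 61.] x43 20.0 xcap 26.1 cop  dark [215, 295, np.float64(-25.2), np.float64(23.2)]
198 [ 81  72 118 130] [62. 61.] x43 19.3 xcap 25.5 cop  dark [215, 295, np.float64(-25.3), np.float64(23.2)]
199 [ 77  77 121 128] [61. 62.] x43 18.6 xcap 24.9 cop  dark [215, 295, np.float64(-25.3), np.float64(23.2)]
```

```bash
python3 -m handwheel '[{"translation":[0.17,0.18,0.2],"twist":-0.05,"grip":1},{"translation":[0,0,0.25],"twist":0,"grip":1},{"translation":[0,0,0],"twist":0,"grip":1},{"translation":[0,0,0],"twist":0,"grip":1},{"translation":[0,0,0],"twist":0,"grip":1},{"translation":[0,0,0],"twist":0,"grip":1}]'
python3 capc.py wk4 | sed -n '1p;10,32p'
```

```text
clock: 28.23
tcp_pos: [0.5055, -0.3256, 0.0794]
tool_rot: [0.0, 0.223, 0.975, -0.0]
wrist_force: [-0.1, -0.7, -0.7]
finger_gap: 0.0163
grasp_force: 20.0
t 28.28 tcp [ 505.5 -325.6   79.4] yaw 64.24 tilt [ 0.     -0.0001] q6 -1.77 gap 15.7 F [-0.8  0.7 -0.3] | TWIST -0.06 TRANS [-0.  0. -0.]
166 [128  83 106 103] [7. 9.] x43 42.2 xcap 45.1 cop  dark [225, 287, np.float64(-18.6), np.float64(17.8)]
167 [ 93  90  95 103] [11. 11.] x43 41.6 xcap 44.5 cop  dark [224, 287, np.float64(-19.2), np.float64(17.8)]
168 [ 98  87  99 102] [15. 15.] x43 40.9 xcap 43.9 cop  dark [224, 288, np.float64(-19.2), np.float64(18.4)]
169 [ 94  95  97 104] [19. 19.] x43 40.3 xcap 43.3 cop  dark [223, 288, np.float64(-19.8), np.float64(18.4)]
170 [ 94  91  98 105] [20. 24.] x43 39.6 xcap 42.7 cop  dark [222, 289, np.float64(-20.4), np.float64(19.1)]
171 [ 93  86 100  94] [24. 25.] x43 39.0 xcap 42.1 cop  dark [222, 289, np.float64(-20.4), np.float64(19.1)]
172 [ 87  85  97 103] [27. 28.] x43 38.3 xcap 41.5 cop  dark [221, 290, np.float64(-21.1), np.float64(19.7)]
173 [ 89  82  87 100] [30. 32.] x43 37.7 xcap 4
[... 988 characters left out ...]
215, 295, np.float64(-24.9), np.float64(22.9)]
183 [107 110 112 115] [55. 56.] x43 31.1 xcap 34.8 cop  dark [215, 295, np.float64(-24.9), np.float64(22.9)]
184 [114 111 122 125] [56. 56.] x43 30.4 xcap 34.1 cop  dark [214, 296, np.float64(-25.5), np.float64(23.5)]
185 [115 111 119 133] [55. 56.] x43 29.7 xcap 33.5 cop  dark [214, 295, np.float64(-25.5), np.float64(22.9)]
186 [115 109 120 129] [57. 55.] x43 29.1 xcap 32.9 cop  dark [214, 295, np.float64(-25.5), np.float64(23.0)]
187 [115 106 121 127] [56. 57.] x43 28.4 xcap 32.3 cop  dark [214, 295, np.float64(-25.6), np.float64(23.0)]
188 [116 110 120 123] [56. 57.] x43 27.7 xcap 31.7 cop  dark [215, 295, np.float64(-25.0), np.float64(23.0)]
```

```bash
python3 -m handwheel '[{"translation":[-0.04,0.025,0.05],"twist":0,"grip":1},{"translation":[0,0,0.08],"twist":0,"grip":1},{"translation":[0,0,0],"twist":0,"grip":1},{"translation":[0,0,0],"twist":0,"grip":1}]'
python3 capc.py wk5 | sed -n '1p;16,30p'
```

```text
clock: 28.62
tcp_pos: [0.5059, -0.3255, 0.078]
tool_rot: [-0.0, 0.223, 0.975, 0.0]
wrist_force: [0.3, 0.2, -2.1]
finger_gap: 0.0162
grasp_force: 20.0
t 28.67 tcp [ 505.9 -325.5   78. ] yaw 64.24 tilt [-0.  0.] q6 -1.77 gap 16.0 F [ 0.2 -0.4 -1.4] | TWIST -0.06 TRANS [ 0. -0.  0.]
172 [ 96  84 100  94] [27. 28.] x43 38.6 xcap 41.4 cop  dark [220, 290, np.float64(-21.6), np.float64(19.7)]
173 [91 89 92 93] [31. 31.] x43 37.9 xcap 40.8 cop  dark [220, 291, np.float64(-21.7), np.float64(20.3)]
174 [179 187 188 189] [35. 34.] x43 37.3 xcap 40.2 cop [220, 291, np.float64(-23.2), np.float64(21.9)] dark 
175 [256 254 255 249] [37. 37.] x43 36.6 xcap 39.6 cop [218, 292, np.float64(-24.5), np.float64(22.6)] dark 
176 [273 277 246 271] [40. 40.] x43 36.0 xcap 39.0 cop [217, 293, np.float64(-25.1), np.float64(23.2)] dark 
177 [354 363 358 353] [43. 41.] x43 35.3 xcap 38.4 cop [216, 294, np.float64(-25.8), np.float64(23.9)] dark 
178 [241 231 235 235] [45. 46.] x43 34.7 xcap 37.8 cop [216, 294, np.float64(-25.8), np.float64(23.9)] dark 
179 [87 81 83 95] [48. 49.] x43 34.0 xcap 37.2 cop  dark [217, 293, np.float64(-23.6), np.float64(21.6)]
180 [ 89  88  93 101] [51. 50.] x43 33.4 xcap 36.6 cop  dark [216, 294, np.float64(-24.2), np.float64(22.3)]
181 [89 81 87 95] [54. 52.] x43 32.7 xcap 35.9 cop  dark [215, 295, np.float64(-24.8), np.float64(22.9)]
182 [ 97  90 104 118] [54. 53.] x43 32.1 xcap 35.3 cop  dark [215, 295, np.float64(-24.8), np.float64(22.9)]
183 [108 106 112 118] [55. 54.] x43 31.4 xcap 34.7 cop  dark [215, 295, np.float64(-24.9), np.float64(22.9)]
184 [114 119 121 123] [54. 54.] x43 30.7 xcap 34.1 cop  dark [214, 296, np.float64(-25.5), np.float64(23.6)]
185 [115 119 126 122] [55. 54.] x43 30.1 xcap 33.5 cop  dark [214, 295, np.float64(-25.5), np.float64(23.0)]
186 [116 110 118 125] [52. 55.] x43 29.4 xcap 32.9 cop  dark [214, 295, np.float64(-25.5), np.float64(23.0)]
```

Aligned in x (35.6 against 35.7) and in y (−0.95 against −1.0). I'll lower to contact and release.

```bash
python3 -m handwheel '[{"translation":[0,0,0.04],"twist":0,"grip":1},{"translation":[0,0,0.03],"twist":0,"grip":1},{"translation":[0,0,0],"twist":0,"grip":1}]'; python3 -m handwheel '[{"translation":[0,0,0.03],"twist":0,"grip":1},{"translation":[0,0,0],"twist":0,"grip":1}]'
```

```text
clock: 28.92
tcp_pos: [0.506, -0.3255, 0.0777]
tool_rot: [0.0, 0.223, 0.975, -0.0]
wrist_force: [-1.8, 1.0, 4.3]
finger_gap: 0.0156
grasp_force: 20.0
clock: 29.08
tcp_pos: [0.5059, -0.3255, 0.0777]
tool_rot: [0.0, 0.223, 0.975, -0.0]
wrist_force: [-3.9, 2.1, 9.1]
finger_gap: 0.016
grasp_force: 20.0
```

```bash
python3 -m handwheel '[{"translation":[0,0,-0.04],"twist":0,"grip":1},{"translation":[0,0,0],"twist":0,"grip":2.2},{"translation":[0,0,0],"twist":0,"grip":3},{"translation":[0,0,0],"twist":0,"grip":4.5},{"translation":[0,0,0],"twist":0,"grip":4.5},{"translation":[0,0,-1.5],"twist":0,"grip":4.5},{"translation":[0,0,-3],"twist":0,"grip":4.5},{"translation":[-1,0,-2],"twist":0,"grip":7.5},{"translation":[-2.5,0,0],"twist":0,"grip":7.5},{"translation":[-2,0,0],"twist":0,"grip":7.5},{"translation":[0,0,0],"twist":0,"grip":7.5},{"translation":[0,0,0],"twist":0,"grip":7.5}]'
python3 - <<'E'
from m import *
bot.camera('side') and None
im,d,s=grab('wz'); C=wcloud(d)
for lo,hi,zt in ((48,62,.055),(76,90,.083)):
    m=(im.max(-1)<75)&(C[...,2]*1000>lo)&(C[...,2]*1000<hi); m[230:]=0; b=blob(m,(255,130)); v,u=np.where(b)
    print(b.sum(),u.min(),u.max(),v.min(),v.max(),np.percentile(C[b][:,2],50)*1000,*rect(wray(u,v,zt)))
side,_=bot.camera('side'); a=cv2.resize(np.uint8(im[40:240,150:350]),(590,590)[::1],interpolation=cv2.INTER_CUBIC); c=cv2.resize(side[95:165,270:340-48],None,fx=1,fy=1)
c=cv2.resize(side[90:168,282:334-26],None,fx=1,fy=1) if 0 else cv2.resize(side[95:155,287:307+21-0],(200,293),interpolation=cv2.INTER_CUBIC)
k=np.zeros((590,800,3),np.uint8); k[:,:590]=a; k[:293,600:]=c; save('final.png',k)
E
```

```text
clock: 30.08
tcp_pos: [0.5556, -0.3494, 0.142]
tool_rot: [-0.0, 0.223, 0.975, 0.0]
wrist_force: [-1.1, -0.2, -0.5]
finger_gap: 0.0729
grasp_force: 0.0
3452 224 286 94 179 54.0911104138284 [ 504.5 -325.8] [68.5 49.3] -25.8
1875 244 267 100 182 81.9786030349835 [ 504.9 -325.7] [58.4 15.9] -26.0
```

View pics/final.png

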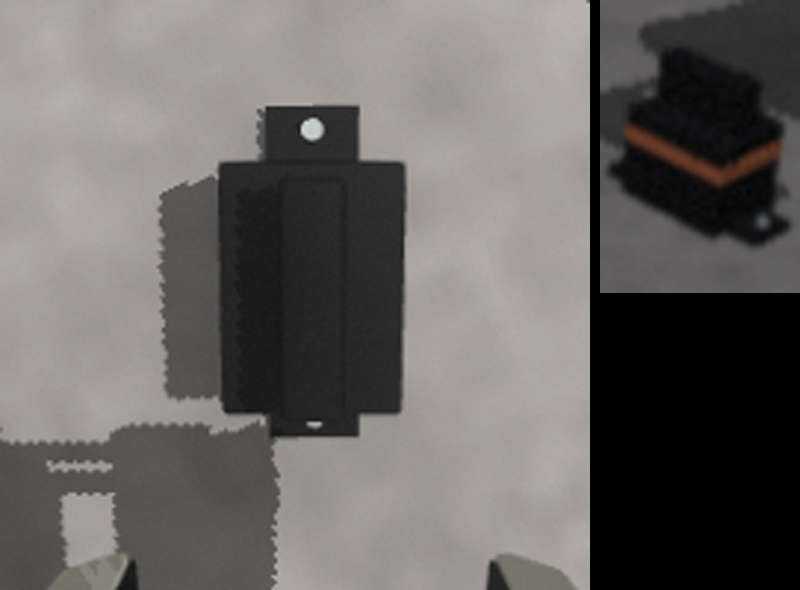

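The cap sits flush on the plate and cell (centres within 1 mm, same yaw), and the side view shows a clean three-layer stack. Handing in.

```bash
python3 -c "
from bench import bot
print(bot.job_done())"
```

```text
the job is handed in; nothing more can be done
None
```

I handed the job in at about 30 s: both odd plates lie in the white tray, and the sound plate is on the cell base with the cap, rib up, on top. The last wrist measurements put base, plate and cap within about 1 mm of each other with matching yaw.

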